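Close a tub of oil filters and add it to the stack

ROBOT

A 7-joint arm with a two-finger parallel gripper is mounted at the origin on the work surface. World frame = base frame: x ahead of the robot, y to its left, z up, the work surface at z = 0. Lengths are in mm, angles in rad, forces in N, time in s.
With the tool pointing down it reaches from about 425 to 975 mm from the base axis. Payload 16.7 kg.
Tool frame: the origin (TCP) lies on the centre line of the jaws, within the pads' length; the fingertips stand 25 mm ahead of it and the grasp point (between the pads) lies 6 mm ahead of it; z points along the fingers, y is the direction in which the jaws open and shut (so a half turn about z gives the same grasp; the last joint's range is limited). The gripper opens to 85 mm and grips with 20 to 120 N. Pads are 22 mm wide; open, the fingers measure 114 mm over their backs; the gripper's body (76 mm by 85 mm) begins 54 mm behind the grasp point. The pads swing forward as they close: fully open they stand 13 mm farther back than shut.
Start: joints at [-1.462, 0.426, 0.074, 1.606, -0.034, 1.111, -0.067], TCP at [172.102, 652.655, 256.302] pointing down, gripper open.
Joint ranges: [-2.85, 2.85], [-0.5, 2.14], [-1.23, 1.37], [0.21, 2.46], [-1.02, 4.16], [0.16, 2.05], [-2.73, 2.73]. Speed limits (rad/s): [1.89, 1.89, 2.39, 2.39, 3.01, 3.01, 3.01].

INTERFACE

Orientations are given as a unit quaternion [w, x, y, z].
In Python, from rig import manip gives the robot as it stands. The module is installed in compiled form; this text tells all that it offers.
- The arm moves only by the tool step_arm, never from a script. Its argument "moves" is one flat list of numbers, 7 for each row, row after row: the shift along the tool's x, y, z in m, then the turn, a rotation vector about the tool's x, y, z in degrees, then the closure, from -1 (fully open) to 1 (shut), so that 0 is half open. A call has 1 to 5 rows; each row shifts and turns the commanded pose from where the row before left it, along the tool's axes as they then stand; what a row does not reach is not made up. A row lasts 1/8 s, in which the tool goes at most 62.5 mm and 10.7 degrees, less where a joint would pass 70% of its speed; a pose out of reach is approached as far as the arm can. A call is refused whole if a number of a shift passes 0.0625 or a number of a turn 10.7, either way. A call with a gripper value outside its range is refused whole. The fingers move at their own pace and stop on an object; the grip force is fixed at half the most. Time passes only in rows, so rows that do not move let the fingers close. It gives the time, the measured TCP pose, the force and the opening at its end, in the units of the state.
- manip.state(): the state, without advancing time (a new reading comes with each control period).
- manip.capture(name): name is "scene" or "side" or "wrist"; returns a dict with "image" (400x640x3 uint8, red, green, blue), "vertical_fov" (degrees; the focal length in pixels is half the picture's height over the tangent of half this angle, whatever the lens; pixels are square), "cx", "cy" (the principal point, pixels), "D" ([k1, k2, p1, p2, k3] as OpenCV has them; the pictures are not rectified), "cam_to_world" (4x4, takes a point from camera to world coordinates); the wrist camera has in their place "T_tool_cam" (4x4, takes a point from camera to tool coordinates, whose origin is the TCP and whose axes are the flange's). Camera axes: x right, y down, z forward; pixel columns grow to the right and rows downward; lengths in mm; the calibration is good to about 2 mm. A picture is of the moment at which its call begins: read the wrist's pose just before it. There is no depth.
- manip.job_done(): hands the job in, once; it reports no verdict.
The state is a dict: "clock": time; "joint_positions": joint angles; "qvel": joint speeds; "effort": joint torques, N m; "ee_pos": TCP position; "tool_rot": TCP orientation; "force": force on the tool from outside, world axes, zero at the start; "torque": the same for the moment, N m; "width": opening from 0.0 (shut) to 1.0 (fully open).
Only numpy, scipy, OpenCV 4.12 (cv2) and the standard library are available. Lean on these libraries where they do the work, as an engineer would, in place of code of your own. Each camera call takes 0.05 s, during which the arm holds its last target.

TASK

Put the loose oil-filter element into the open tub beside the one already in it, then take the long lid that fits and snap it down until both end clips have caught and it sits flush all round. Then lift the closed tub onto the closed tub of the same length so that its foot nests inside the raised rim of that lid. Let go, and leave the stack's bottom tub, the short tub and lid and everything else where they are.

Things in the scene. Friction and masses are not known exactly. Their poses are not given: they have to be found in the camera images.
- tub: Open light-grey plastic tub, foot 154 (x) x 52 (y), 48 high; inside 150 x 48, 45 deep, walls 2, floor 3; 162 x 56 over the rolled rim. Bottom edges rounded 3. About 0.1 kg. Origin: centre of its underside, z up; +x points away from the robot (within 0.25 rad). A filter element stands in its -x half; its +x half is free.
- tub_rim (a point): Centre of the open tub's mouth, level with the top of its rim (48 above its underside). The rolled rim is 6 thick along the long sides and 8 thick at the two ends, where the lid's clips catch under it.
- lid: Long lid, dark-grey plastic, right way up on the bench: plate 169 (x) x 63 (y) x 3, skirts 15 deep and 2 thick down the long sides (1.5 play each side on the tub's rim), a stacking rim 5 high round the top (160 x 57 inside it). It stands on its end clips, 25 high in all. Grip it across the 63 mm, on the skirts. Origin: centre of the plate's underside, 17 above the bench, z up. About 0.05 kg.
- lid_end_a (a point): On the underside of the long lid's plate, 78 from its centre to its +x end. At each end hangs a springy light-grey clip, 30 wide, reaching 17 below the plate (183 long over the clips). Laid on the tub (either way round) the clips first rest on the end lips, the plate about 10 above the rim.
- lid_end_b (a point): The same at its -x end. Pressed down with 2 to 12 N over each end (the first end may catch almost by itself), a clip springs out over the lip and catches beneath; the plate then lies on the rim (lid origin at point tub_rim). A snapped lid carries the full tub, which can be lifted by the lid's long skirts.
- filter: The loose oil-filter element to be packed: upright cylinder 36 across x 36 high, pleated tan paper between steel end caps. Stands on the bench in front of the tub. Origin: centre of its underside. About 0.045 kg.
- filter_in: An equal element already standing in the -x half of the open tub, 44 to 50 from the tub's centre. Origin: centre of its underside.
- stack: The closed long tub to stack on: a tub and lid of the same make as above, shut, one piece, 56 high, about 0.4 kg. Origin: centre of its underside, x along its length, z up. The tub's foot (154 x 52) goes inside its lid's raised rim (160 x 57 inside, 5 deep); either way round.
- stack_top (a point): Centre of the sunken top panel of the closed long tub, 51 above the bench: where the underside of the nested tub must rest.
- short_box: A closed tub of the short size, 109 x 63 over its lid (123 with clips), 56 high: not to be stacked on. Origin: centre of its underside.
- short_lid: A lid of the short size, dark grey, 109 x 63 (123 with clips), 25 high: does not fit. It lies on the side opposite to the long lid. Origin: centre of its plate's underside.
- spray: White spray can, 52 across x 187 high, far left. Origin: centre of its underside.
- oil: Black one-litre oil bottle, 62 x 105 x 223 high, far right. Origin: centre of its underside.
- wrench: Spanner, 130 long, lying on the bench on the left in front. Origin: on its underside.
- tape: Roll of brown packing tape lying flat, 96 across x 48 high, in front of the bins at the far edge. Origin: centre of its underside.
- carton: Small sealed cardboard carton, 70 x 110 x 50 high, in front of the bins at the far edge. Origin: centre of its underside.
There are look-alikes about, which are no part of the job. Leave any pink look-alike of the filter_in alone.

How it is judged:
By the outcome, as a careful person would: the job done as asked, in the order asked, and still so for the second after the job is handed in, with the robot touching nothing.
It also fails if it takes over 72 s, if anything falls off the work surface, if the arm or the gripper's body presses on something with over 40 N, if the wrist force passes 120 N, or if a joint passes its speed limit or range.

## Working session

There is one attempt and no reset: what is moved stays moved. The work goes in short steps, Python scripts to look and compute and a tool call to move; the robot and the scene stay as the last step left them, time stands still between calls to the robot, and variables do not carry over. Pictures are saved under pics/ and viewed, and the job is handed in when it is done.

Besides the shell and the picture viewer there is one more tool, called after "Call:" as name(argument=value, ...) on one line, values as JSON. step_arm: Moves the arm, as the interface text tells. Its arguments: {"type":"object","properties":{"moves":{"type":"array","items":{"type":"number"}}},"required":["moves"]}

```bash
mkdir -p pics; cat > h.py <<'E'
import numpy as np, cv2
from rig import manip
from scipy.spatial.transform import Rotation as R
def st(): return manip.state()
def toolT(s=None):
    s=s or st(); q=np.array(s["tool_rot"]); T=np.eye(4); T[:3,:3]=R.from_quat([q[1],q[2],q[3],q[0]]).as_matrix(); T[:3,3]=s["ee_pos"]; return T
def cap(name,fn=None):
    T=toolT(); c=manip.capture(name)
    c["T"]=np.array(c["cam_to_world"]) if "cam_to_world" in c else T@np.array(c["T_tool_cam"])
    f=200/np.tan(np.radians(c["vertical_fov"])/2); c["K"]=np.array([[f,0,c["cx"]],[0,f,c["cy"]],[0,0,1.]])
    if fn: cv2.imwrite("pics/"+fn,c["image"][:,:,::-1]); np.save("pics/"+fn+".npy",c,allow_pickle=True)
    return c
def load(fn): return np.load("pics/"+fn+".npy",allow_pickle=True).item()
def onplane(c,uv,z):
    uv=np.array(uv,float).reshape(-1,1,2)
    n=cv2.undistortPoints(uv,c["K"],np.array(c["D"],float)).reshape(-1,2)
    d=np.c_[n,np.ones(len(n))]@c["T"][:3,:3].T; o=c["T"][:3,3]
    return o+d*((z-o[2])/d[:,2])[:,None]
def proj(c,P):
    Ti=np.linalg.inv(c["T"]); P=np.array(P,float).reshape(-1,3)
    return cv2.projectPoints(P,cv2.Rodrigues(Ti[:3,:3])[0],Ti[:3,3],c["K"],np.array(c["D"],float))[0].reshape(-1,2)
E
python3 - <<'E'
from h import *
for n in ["scene","side","wrist"]:
    c=cap(n,n+"0.png"); print(n,c["vertical_fov"],c["T"].round(2).tolist())
s=st();print(s)
E
```

```text
scene 57.523212681375014 [[-0.3, 0.52, -0.8, 1273.97], [0.95, 0.15, -0.26, 226.77], [-0.01, -0.84, -0.54, 541.15], [0.0, 0.0, 0.0, 1.0]]
side 55.219375649173564 [[1.0, -0.03, 0.06, 513.05], [-0.06, -0.72, 0.69, -689.32], [0.02, -0.69, -0.72, 821.19], [0.0, 0.0, 0.0, 1.0]]
wrist 71.91534910896796 [[0.26, 0.92, 0.28, 99.43], [0.97, -0.24, -0.08, 672.08], [-0.0, 0.29, -0.96, 372.29], [0.0, 0.0, 0.0, 1.0]]
{'clock': 0.15, 'joint_positions': array([-1.46250287,  0.42658825,  0.07385732,  1.60649044, -0.03410173,
        1.11082136, -0.06712553]), 'qvel': array([-0.00036357, -0.00016533, -0.00124588, -0.00205015, -0.00085767,
       -0.00129568,  0.00063336]), 'effort': array([ 4.34874528e-03, -9.50332403e+01,  3.76406103e+00, -4.63749647e+01,
        1.95155188e-02,  7.86047458e-03, -5.11868359e-05]), 'ee_pos': array([172.0315173 , 652.38255604, 255.75811993]), 'tool_rot': array([-3.41454230e-05,  1.28569958e-01,  9.91700303e-01, -5.23034082e-04]), 'force': array([-0.23749297,  0.61742332,  0.18088026]), 'torque': array([ 0.01731793, -0.00822899,  0.03325415]), 'width': 1.00285010600118}
```

View pics/scene0.png

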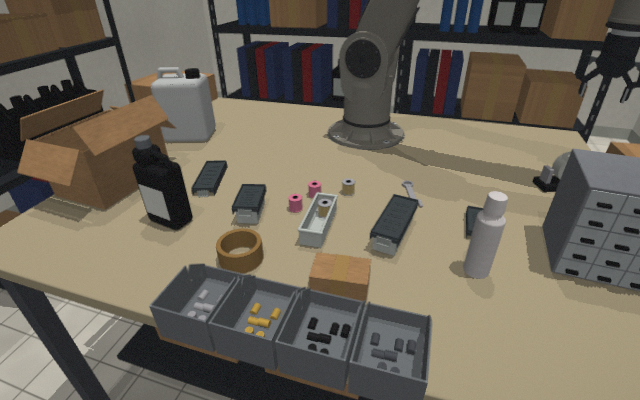

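View pics/side0.png

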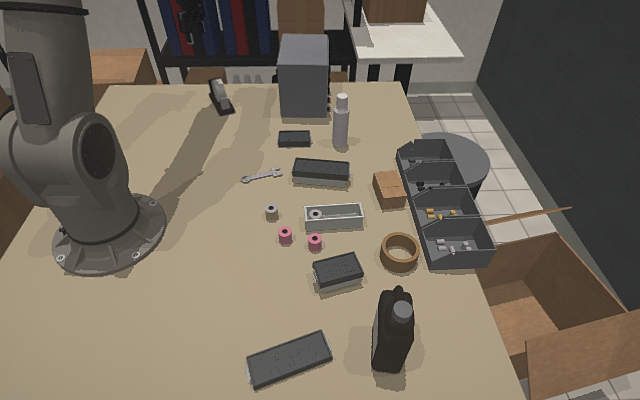

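View pics/wrist0.png

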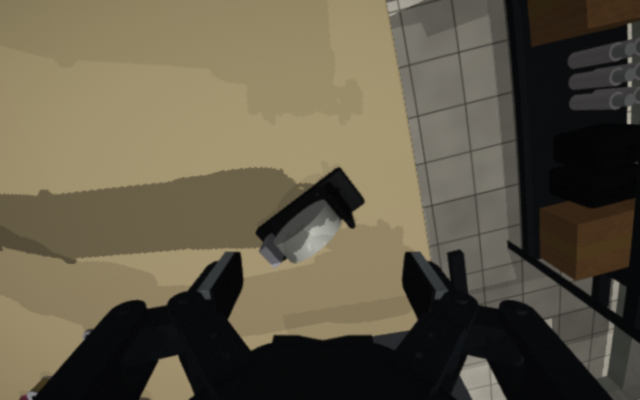

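```bash
python3 - <<'E'
from h import *
c=load("side0.png"); im=c["image"][:,:,::-1]
a=cv2.resize(im[120:290,230:430],(800,680),interpolation=cv2.INTER_CUBIC)[:600]
cv2.imwrite("pics/z1.png",a)
b=cv2.resize(im[320:400,230:350],(780,520),interpolation=cv2.INTER_CUBIC); cv2.imwrite("pics/z2.png",b)
for n,uv,z in [("filter",(271,208),36),("fin",(316,213),39),("lid",(290,358),20),("stack",(321,168),56),("short",(338,266),56)]:
    print(n,onplane(c,uv,z).round(1))
c=load("scene0.png"); im=c["image"][:,:,::-1]
a=cv2.resize(im[165:260,180:440],(800,292),interpolation=cv2.INTER_CUBIC); cv2.imwrite("pics/z3.png",a)
for n,uv,z in [("filter",(348,182),36),("fin",(325,205),39),("lid",(210,174),20),("stack",(396,214),56)]:
    print(n,onplane(c,uv,z).round(1))
E
```

```text
filter [[429.6  33.5  36. ]]
fin [[553.2   6.6  39. ]]
lid [[ 480.2 -375.4   20. ]]
stack [[576.4 171.7  56. ]]
short [[ 596.1 -179.3   56. ]]
filter [[436.1  38.5  36. ]]
fin [[564.8  11.7  39. ]]
lid [[ 476.4 -370.2   20. ]]
stack [[578.8 184.9  56. ]]
```

View pics/z1.png

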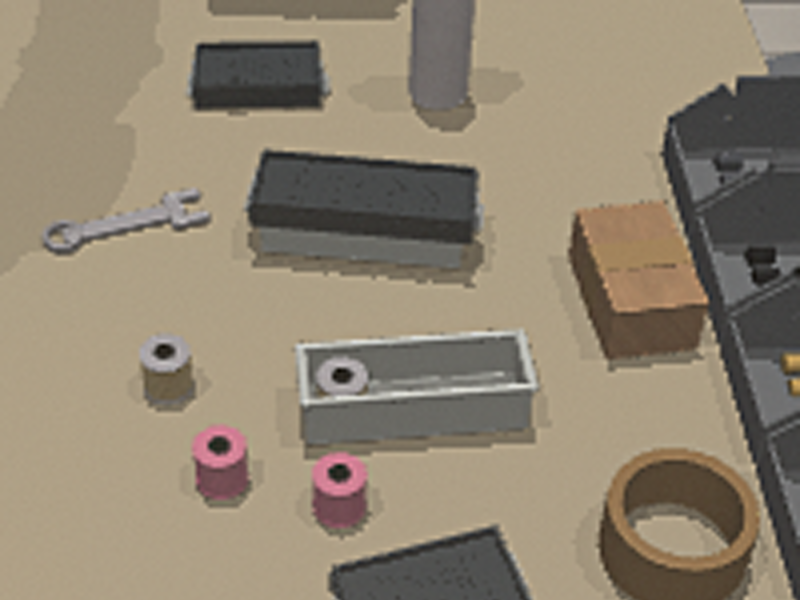

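View pics/z2.png

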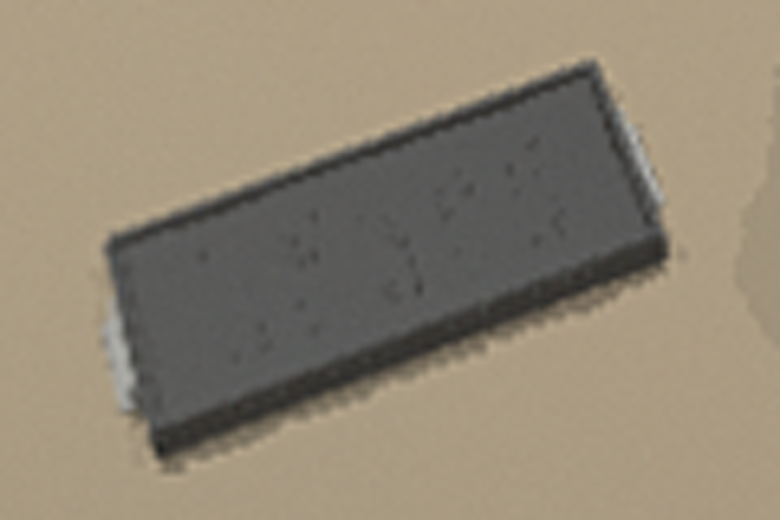

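View pics/z3.png

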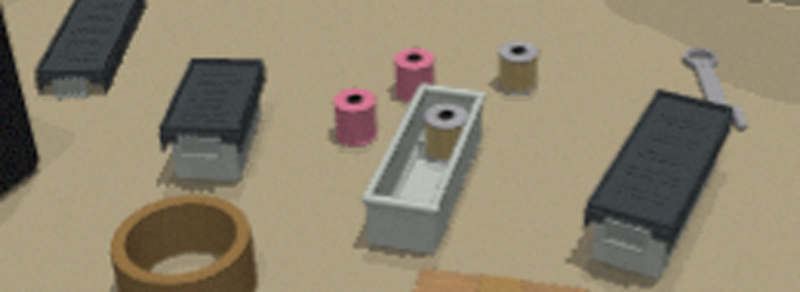

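```bash
cat >> h.py <<'E'
def yaw(T): return np.degrees(np.arctan2(T[1,0],T[0,0]))
def plan(x,y,z,a,g,n=None,vmax=60,wmax=10.5,T0=None):
    """rows from present pose to TCP target, tool down, tool-x at angle a deg"""
    T=toolT() if T0 is None else T0.copy()
    ar=np.radians(a); G=np.array([[np.cos(ar),np.sin(ar),0],[np.sin(ar),-np.cos(ar),0],[0,0,-1]])
    P=np.array([x,y,z],float); d=P-T[:3,3]; w=R.from_matrix(T[:3,:3].T@G).as_rotvec(degrees=True)
    k=n or max(1,int(np.ceil(max(np.linalg.norm(d)/vmax,np.abs(w).max()/wmax))))
    rows=[]
    for i in range(k):
        rem=k-i; sh=T[:3,:3].T@(P-T[:3,3])/rem/1000; sh=sh.round(4)
        w=(R.from_matrix(T[:3,:3].T@G).as_rotvec(degrees=True)/rem).round(2)
        rows.append([*sh,*w,g]); T[:3,3]+=T[:3,:3]@sh*1000; T[:3,:3]=T[:3,:3]@R.from_rotvec(w,degrees=True).as_matrix()
    print("pos",toolT()[:3,3].round(1),"yaw",round(yaw(toolT()),2),"rows",k)
    for i in range(0,k,5): print("CALL",",".join(f"{v+0:g}" for r in rows[i:i+5] for v in r))
    return T
E
python3 - <<'E'
from h import *
plan(500,60,256,90,-1)
E
```

```text
pos [172.  652.4 255.8] yaw 165.23 rows 12
CALL -0.039,-0.0408,0,0,0,6.27,-1,-0.0432,-0.0363,0,0,0,6.27,-1,-0.0469,-0.0313,0,0,0,6.27,-1,-0.0501,-0.026,0,0,0.01,6.27,-1,-0.0526,-0.0204,0,-0.01,0.01,6.27,-1
CALL -0.0545,-0.0145,0,0,0,6.27,-1,-0.0558,-0.0085,0,-0.01,0.01,6.27,-1,-0.0564,-0.0023,0,0,0,6.27,-1,-0.0563,0.0039,0,-0.01,0.01,6.27,-1,-0.0555,0.01,0,0,0,6.27,-1
CALL -0.0541,0.016,0,-0.01,0.01,6.26,-1,-0.0521,0.0218,0.0001,0,0,6.27,-1
```

Call:
step_arm(moves=[-0.039, -0.041, 0, 0, 0, 6.3, -1, -0.043, -0.036, 0, 0, 0, 6.3, -1, -0.047, -0.031, 0, 0, 0, 6.3, -1, -0.05, -0.026, 0, 0, 0, 6.3, -1, -0.053, -0.02, 0, 0, 0, 6.3, -1])

```text
clock: 0.78
ee_pos: [309.6, 404.4, 256.2]
tool_rot: [-0.0, 0.395, 0.919, -0.0]
force: [0.3, -0.2, 0.3]
width: 1.0
```

Call:
step_arm(moves=[-0.055, -0.015, 0, 0, 0, 6.3, -1, -0.056, -0.009, 0, 0, 0, 6.3, -1, -0.056, -0.002, 0, 0, 0, 6.3, -1, -0.056, 0.004, 0, 0, 0, 6.3, -1, -0.056, 0.01, 0, 0, 0, 6.3, -1])

```text
clock: 1.4
ee_pos: [445.3, 156.4, 256.5]
tool_rot: [-0.0, 0.629, 0.777, 0.0]
force: [0.3, 0.4, -0.1]
width: 0.999
```

Call:
step_arm(moves=[-0.054, 0.016, 0, 0, 0, 6.3, -1, -0.052, 0.022, 0, 0, 0, 6.3, -1, 0, 0, 0, 0, 0, 0, -1])

```text
clock: 1.78
ee_pos: [500.2, 55.3, 256.4]
tool_rot: [0.001, 0.712, 0.702, -0.0]
force: [-0.6, 2.0, -0.9]
width: 1.001
```

```bash
python3 - <<'E'
from h import *
c=cap("wrist","w1.png"); s=st(); print(s["clock"],s["ee_pos"],yaw(toolT()),s["joint_positions"].round(2))
E
```

```text
1.825 [499.37416736  57.5297351  256.17341243] 89.42675226568535 [-0.82  0.16  0.65  2.01 -0.11  1.01 -0.13]
```

View pics/w1.png

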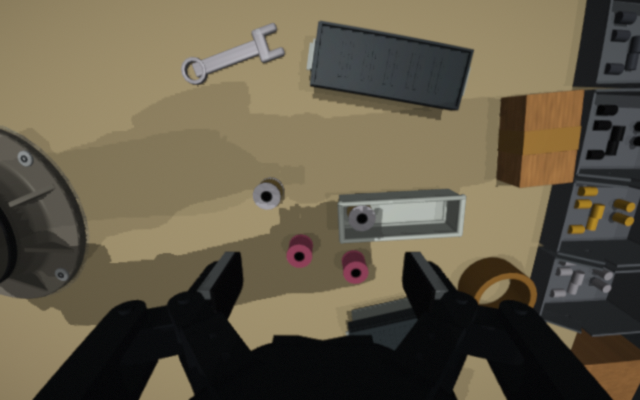

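```bash
python3 - <<'E'
from h import *
c=load("w1.png"); im=c["image"][:,:,::-1]
cv2.imwrite("pics/z4.png",cv2.resize(im[160:280,240:480],(800,400),interpolation=cv2.INTER_CUBIC))
cv2.imwrite("pics/z5.png",cv2.resize(im[10:120,290:490],(800,440),interpolation=cv2.INTER_CUBIC))
print(c["T"].round(2).tolist())
E
```

```text
[[1.0, -0.01, -0.0, 500.72], [-0.01, -0.96, -0.29, 130.65], [0.0, 0.29, -0.96, 372.94], [0.0, 0.0, 0.0, 1.0]]
```

View pics/z4.png

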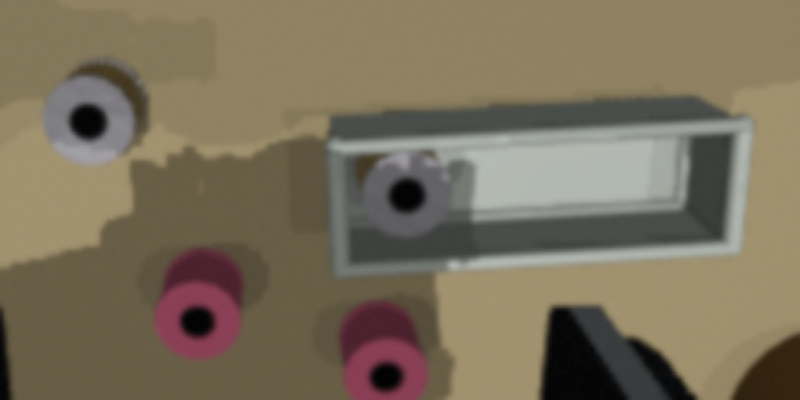

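View pics/z5.png

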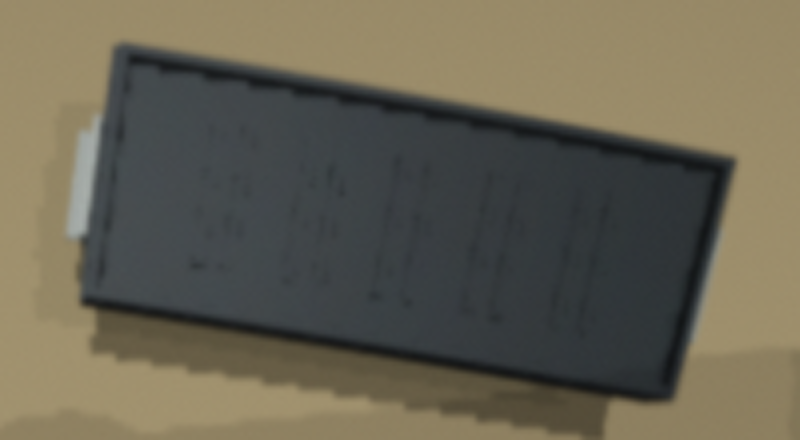

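```bash
python3 - <<'E'
from h import *
c=load("w1.png")
def rect(p,z,L,W):
    P=onplane(c,p,z)[:,:2]; m=P.mean(0); ax=(P[1]+P[2]-P[0]-P[3])/2; ay=(P[0]+P[1]-P[2]-P[3])/2
    print(P.round(1).tolist(),"c",m.round(1),"L",np.linalg.norm(ax).round(1),"W",np.linalg.norm(ay).round(1),"yaw",np.degrees(np.arctan2(ax[1],ax[0])).round(2),(np.degrees(np.arctan2(ay[1],ay[0]))-90).round(2))
rect(np.array([(330,140),(752,118),(740,253),(337,275)])*.3+[240,160],48,162,56)
rect(np.array([(120,43),(735,158),(672,398),(82,302)])/4+[290,10],56,169,63)
print(onplane(c,np.array([(90,119)])*.3+[240,160],36),onplane(c,np.array([(407,194)])*.3+[240,160],39))
E
```

```text
[[520.3, 32.0], [677.5, 38.2], [680.4, -16.4], [523.3, -22.7]] c [600.4   7.8] L 157.3 W 54.7 yaw 2.28 3.08
[[500.3, 227.3], [661.9, 200.3], [651.5, 139.4], [489.1, 165.3]] c [575.7 183.1] L 164.2 W 62.4 yaw -9.27 -9.97
[[429.64685191  38.0718029   36.        ]] [[550.79153744   6.94417961  39.        ]]
```

```bash
python3 - <<'E'
from h import *
T=plan(430,38,130,92.5,-1)
plan(430,38,40,92.5,-1,T0=T)
E
```

```text
pos [499.4  57.5 256.2] yaw 89.43 rows 3
CALL -0.0067,-0.0231,0.0421,0,0.01,-1.02,-1,-0.0063,-0.0231,0.042,-0.01,0.01,-1.03,-1,-0.0059,-0.0233,0.0421,0,0.02,-1.02,-1
pos [499.4  57.5 256.2] yaw 89.43 rows 2
CALL 0,0,0.045,0,0,0,-1,0,0,0.045,0,0,0,-1
```

Call:
step_arm(moves=[-0.007, -0.023, 0.042, 0, 0, -1, -1, -0.006, -0.023, 0.042, 0, 0, -1, -1, -0.006, -0.023, 0.042, 0, 0, -1, -1, 0, 0, 0, 0, 0, 0, -1, 0, 0, 0, 0, 0, 0, -1])

```text
clock: 2.45
ee_pos: [430.8, 40.3, 130.9]
tool_rot: [0.0, 0.69, 0.724, 0.0]
force: [1.1, 0.8, 0.7]
width: 1.0
```

```bash
python3 - <<'E'
from h import *
c=cap("wrist","w2.png"); print(toolT()[:3,3], yaw(toolT()))
plan(430,38,40,92.5,-1)
E
```

```text
[431.26656862  40.30514049 131.19517218] 92.69214737448783
pos [431.3  40.3 131.2] yaw 92.69 rows 2
CALL -0.0011,-0.0008,0.0456,0.04,-0.02,0.1,-1,-0.0012,-0.0007,0.0456,0.05,-0.01,0.09,-1
```

View pics/w2.png

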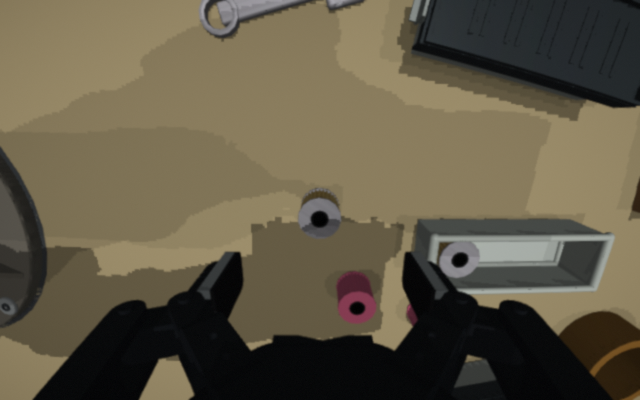

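```bash
python3 - <<'E'
from h import *
c=load("w2.png"); im=c["image"][:,:,::-1]
print(onplane(c,[(320,217)],36),onplane(c,[(460,259)],39))
P=onplane(c,[(418,220),(613,233),(602,293),(426,290)],48);print(P.round(1))
cv2.imwrite("pics/z6.png",cv2.resize(im[190:310,290:630],(800,282),interpolation=cv2.INTER_CUBIC))
E
```

```text
[[428.7998735   38.92531907  36.        ]] [[550.22712074   7.19205971  39.        ]]
[[504.8  44.2  48. ]
 [673.6  39.6  48. ]
 [685.9 -18.5  48. ]
 [521.5 -18.5  48. ]]
```

View pics/z6.png

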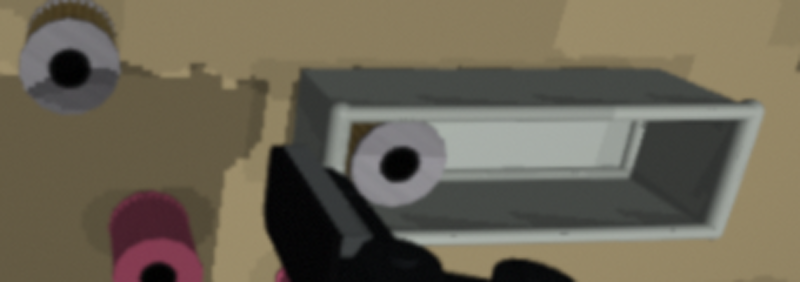

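Call:
step_arm(moves=[-0.001, -0.001, 0.046, 0, 0, 0, -1, -0.001, -0.001, 0.045, 0, 0, 0, -1, 0, 0, 0, 0, 0, 0, -1])

```text
clock: 2.88
ee_pos: [427.7, 37.2, 38.2]
tool_rot: [-0.001, 0.691, 0.723, -0.002]
force: [0.0, 0.3, 0.4]
width: 0.999
```

Call:
step_arm(moves=[0, 0, 0, 0, 0, 0, 1, 0, 0, 0, 0, 0, 0, 1, 0, 0, 0, 0, 0, 0, 1, 0, 0, 0, 0, 0, 0, 1, 0, 0, 0, 0, 0, 0, 1])

```text
clock: 3.5
ee_pos: [429.2, 37.9, 40.8]
tool_rot: [0.0, 0.691, 0.723, 0.001]
force: [-5.1, -0.0, 30.2]
width: 0.4
```

```bash
python3 - <<'E'
from h import *
c=load("w2.png")
print(onplane(c,[(613.9,234.2),(596.9,290.3),(432.4,234.2)],48).round(1), st()["width"],st()["joint_positions"].round(2))
c=load("side0.png")
z=lambda p:np.array(p)/4.+[230,120]
print(onplane(c,z([(297,345),(525,331),(538,390),(303,405)]),48).round(1))
print(onplane(c,z([(343,377),(165,353)]),[39]).round(1))
E
```

```text
[[674.9  38.6  48. ]
 [679.5 -15.7  48. ]
 [518.1  32.8  48. ]] 0.40045748295505096 [-0.63  0.43  0.46  2.32 -0.42  0.47  0.23]
[[521.7  24.9  48. ]
 [680.4  31.1  48. ]
 [682.  -23.4  48. ]
 [524.1 -29.4  48. ]]
[[552.2   2.1  39. ]
 [430.6  29.7  39. ]]
```

Call:
step_arm(moves=[0, 0, -0.03, 0, 0, 0, 1, 0, 0, -0.05, 0, 0, 0, 1])

```text
clock: 3.75
ee_pos: [427.7, 37.0, 120.1]
tool_rot: [-0.0, 0.691, 0.723, -0.001]
force: [0.6, 2.4, 0.7]
width: 0.398
```

```bash
python3 - <<'E'
from h import *
T=plan(634,9.2,130,92.5,1)
print(st()["force"],st()["width"])
E
```

```text
pos [427.7  37.  120.1] yaw 92.61 rows 4
CALL -0.0093,0.0512,-0.0026,-0.03,0.01,0.03,1,-0.0093,0.0512,-0.0025,-0.02,0.02,0.03,1,-0.0092,0.0512,-0.0025,-0.03,0.01,0.03,1,-0.0093,0.0512,-0.0025,-0.02,0.02,0.02,1
[0.55924758 2.35699002 0.69380697] 0.3984775770642906
```

Call:
step_arm(moves=[-0.009, 0.051, -0.003, 0, 0, 0, 1, -0.009, 0.051, -0.003, 0, 0, 0, 1, -0.009, 0.051, -0.003, 0, 0, 0, 1, -0.009, 0.051, -0.003, 0, 0, 0, 1, 0, 0, 0, 0, 0, 0, 1])

```text
clock: 4.38
ee_pos: [636.7, 10.1, 132.1]
tool_rot: [0.001, 0.691, 0.723, 0.0]
force: [-0.9, -0.9, -0.6]
width: 0.4
```

Call:
step_arm(moves=[0, 0, 0, 0, 0, 0, 1, 0, 0, 0, 0, 0, 0, 1])

```text
clock: 4.62
ee_pos: [632.8, 11.1, 131.6]
tool_rot: [-0.0, 0.691, 0.723, 0.0]
force: [0.0, 0.4, -0.6]
width: 0.398
```

```bash
python3 - <<'E'
from h import *
c=cap("wrist","w3.png"); print(toolT()[:3,3], yaw(toolT()))
E
```

```text
[632.96638246  11.15233064 131.68078368] 92.6443565672301
```

View pics/w3.png

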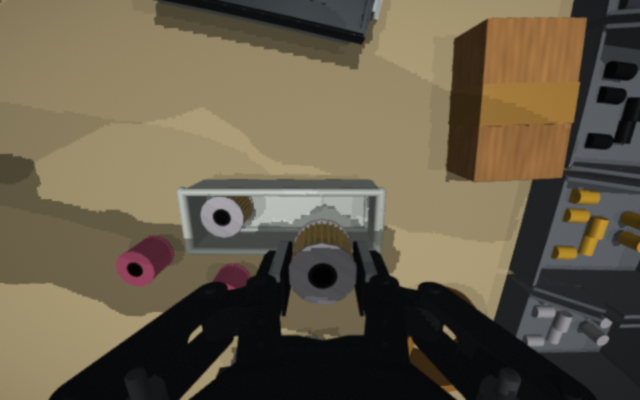

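```bash
python3 - <<'E'
from h import *
c=load("w3.png"); im=c["image"][:,:,::-1]
cv2.imwrite("pics/z7.png",cv2.resize(im[170:270,170:400],(805,350),interpolation=cv2.INTER_CUBIC)[:,:800])
print(onplane(c,[(179,188),(383,188),(187,253),(384,257)],48).round(1),onplane(c,[(221,217)],39).round(1))
print(proj(c,[[634,9,60]]))
E
```

```text
[[523.   32.1  48. ]
 [676.7  38.9  48. ]
 [523.6 -22.4  48. ]
 [684.  -18.3  48. ]] [[550.4   6.8  39. ]]
[[324.22089748 228.87963613]]
```

View pics/z7.png

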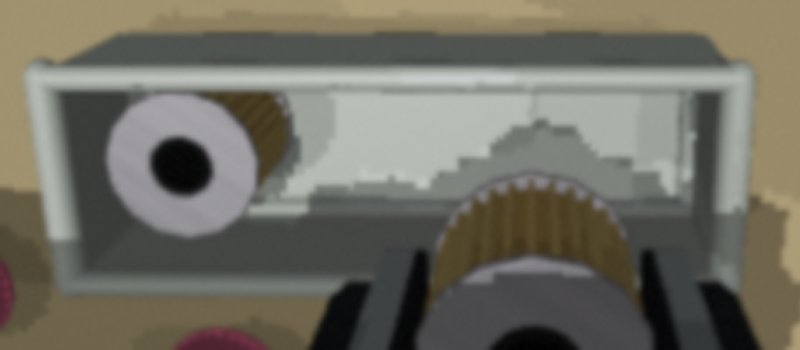

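```bash
python3 - <<'E'
from h import *
c=load("w3.png")
P=onplane(c,[(177.1,189.4),(385.7,189.4),(187.1,253.7),(178+4.5,221)],48);print(P.round(1))
d=P[1]-P[0];print(np.linalg.norm(d),np.degrees(np.arctan2(d[1],d[0])))
T=plan(633,9,100,92.5,1); plan(633,9,43.5,92.5,1,T0=T)
E
```

```text
[[521.4  30.9  48. ]
 [678.9  38.   48. ]
 [523.6 -23.   48. ]
 [522.9   5.4  48. ]]
157.61126570500383 2.55595562842931
pos [633.   11.2 131.7] yaw 92.64 rows 1
CALL -0.0022,-0.0001,0.0317,-0.01,-0.03,0.14,1
pos [633.   11.2 131.7] yaw 92.64 rows 1
CALL 0,0,0.0565,0,0,0,1
```

Call:
step_arm(moves=[-0.002, 0, 0.031, 0, 0, 0, 1, 0, 0, 0.02, 0, 0, 0, 1, 0, 0, 0.02, 0, 0, 0, 1, 0, 0, 0.012, 0, 0, 0, 1, 0, 0, 0, 0, 0, 0, 1])

```text
clock: 5.3
ee_pos: [633.4, 8.7, 47.5]
tool_rot: [-0.0, 0.691, 0.723, -0.001]
force: [-0.8, -0.4, 0.1]
width: 0.397
```

Call:
step_arm(moves=[0, 0, 0.002, 0, 0, 0, 1, 0, 0, 0.001, 0, 0, 0, 1, 0, 0, 0, 0, 0, 0, 1])

```text
clock: 5.68
ee_pos: [634.0, 8.8, 45.7]
tool_rot: [0.0, 0.691, 0.723, 0.0]
force: [-0.4, 0.4, -0.3]
width: 0.399
```

Call:
step_arm(moves=[0, 0, 0, 0, 0, 0, 0, 0, 0, 0, 0, 0, 0, 0, 0, 0, 0, 0, 0, 0, 0])

```text
clock: 6.05
ee_pos: [633.8, 8.7, 45.4]
tool_rot: [0.0, 0.691, 0.723, -0.0]
force: [-0.8, 0.3, -0.1]
width: 0.5
```

```bash
python3 - <<'E'
from h import *
c=cap("wrist","w4.png"); s=st();print(s["ee_pos"],s["force"],s["width"])
E
```

```text
[633.85951624   8.71394287  45.36334269] [ 0.60697604 -0.08791201 -0.08196328] 0.5009400442562818
```

View pics/w4.png

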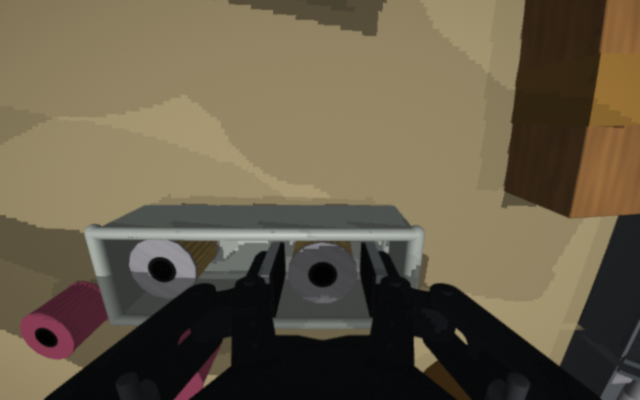

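```bash
python3 - <<'E'
from h import *
c=load("side0.png")
P=onplane(c,np.array([(108,242),(593,63),(665,238),(155,430)])/6.5+[230,320],25);print(P.round(1))
ax=(P[1]+P[2]-P[0]-P[3])/2; ang=np.degrees(np.arctan2(ax[1],ax[0])); m=P.mean(0); print(m,ang,np.linalg.norm(ax))
T=plan(633.8,8.7,150,92.5,0)
plan(m[0],m[1],200,ang,-1,T0=T)
E
```

```text
[[ 391.5 -370.8   25. ]
 [ 548.2 -320.3   25. ]
 [ 567.7 -379.3   25. ]
 [ 409.9 -427.8   25. ]]
[ 479.3204712 -374.5545229   25.       ] 17.474831699663717 164.84910845837612
pos [633.9   8.7  45.4] yaw 92.63 rows 2
CALL 0,0,-0.0523,0,0,0.06,0,0,-0.0001,-0.0523,0,0,0.07,0
pos [633.9   8.7  45.4] yaw 92.63 rows 8
CALL -0.047,-0.0214,-0.0063,0,0,9.38,-1,-0.0499,-0.0134,-0.0062,0,0,9.38,-1,-0.0514,-0.0051,-0.0063,0,0,9.38,-1,-0.0515,0.0033,-0.0062,0,0,9.38,-1,-0.0503,0.0117,-0.0063,0,0,9.38,-1
CALL -0.0478,0.0197,-0.0062,0,0,9.37,-1,-0.0439,0.0273,-0.0063,0,0,9.38,-1,-0.0388,0.034,-0.0062,0,0,9.37,-1
```

Call:
step_arm(moves=[0, 0, -0.025, 0, 0, 0, 0, 0, 0, -0.04, 0, 0, 0, 0, 0, 0, -0.04, 0, 0, 0, 0])

```text
clock: 6.48
ee_pos: [633.7, 8.6, 151.3]
tool_rot: [-0.0, 0.691, 0.723, -0.0]
force: [0.1, 0.0, -0.3]
width: 0.498
```

Call:
step_arm(moves=[-0.047, -0.021, -0.006, 0, 0, 9.4, -1, -0.05, -0.013, -0.006, 0, 0, 9.4, -1, -0.051, -0.005, -0.006, 0, 0, 9.4, -1, -0.052, 0.003, -0.006, 0, 0, 9.4, -1, -0.05, 0.012, -0.006, 0, 0, 9.4, -1])

```text
clock: 7.1
ee_pos: [537.9, -232.3, 180.7]
tool_rot: [0.0, 0.923, 0.385, 0.0]
force: [0.5, -0.2, 0.0]
width: 0.998
```

Call:
step_arm(moves=[-0.048, 0.02, -0.006, 0, 0, 9.4, -1, -0.044, 0.027, -0.006, 0, 0, 9.4, -1, -0.039, 0.034, -0.006, 0, 0, 9.4, -1, 0, 0, 0, 0, 0, 0, -1, 0, 0, 0, 0, 0, 0, -1])

```text
clock: 7.72
ee_pos: [480.4, -374.7, 198.1]
tool_rot: [-0.0, 0.988, 0.152, -0.0]
force: [0.1, 0.1, 0.8]
width: 1.001
```

```bash
python3 - <<'E'
from h import *
c=cap("wrist","w5.png"); s=st();print(s["ee_pos"],yaw(toolT()),s["joint_positions"].round(2))
cap("side","s1.png")
E
```

```text
[ 480.83603629 -374.05236029  198.0527701 ] 17.528353315179178 [-0.15  0.56  0.98  1.85 -0.54  1.02 -0.21]
```

View pics/w5.png

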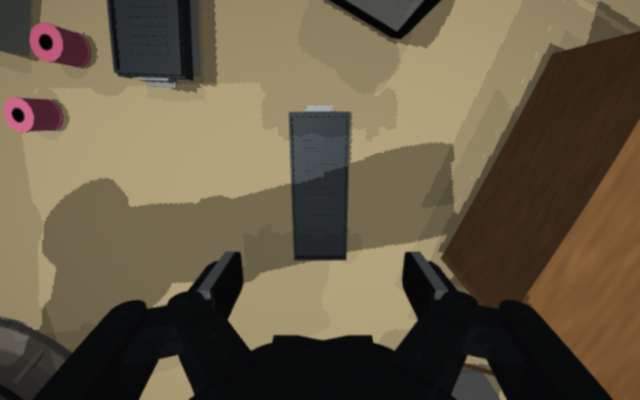

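View pics/s1.png

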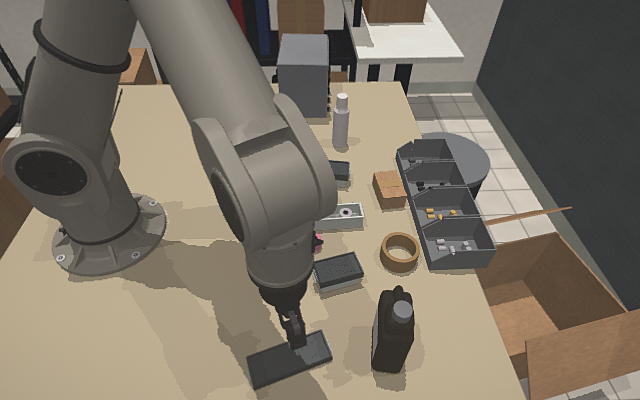

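```bash
python3 - <<'E'
from h import *
c=load("w5.png"); im=c["image"][:,:,::-1]
cv2.imwrite("pics/z8.png",cv2.resize(im[95:270,270:370],(343,600),interpolation=cv2.INTER_CUBIC))
P=onplane(c,[(290,112),(350,112),(346,259),(295,259)],25); print(P.round(1),P.mean(0).round(1))
ax=(P[0]+P[1]-P[2]-P[3])/2;print(np.degrees(np.arctan2(ax[1],ax[0])),np.linalg.norm(ax))
E
```

```text
[[ 548.4 -318.8   25. ]
 [ 566.4 -376.3   25. ]
 [ 409.9 -425.4   25. ]
 [ 391.9 -368.3   25. ]] [ 479.2 -372.2   25. ]
17.49739924051981 164.1231919368527
```

View pics/z8.png

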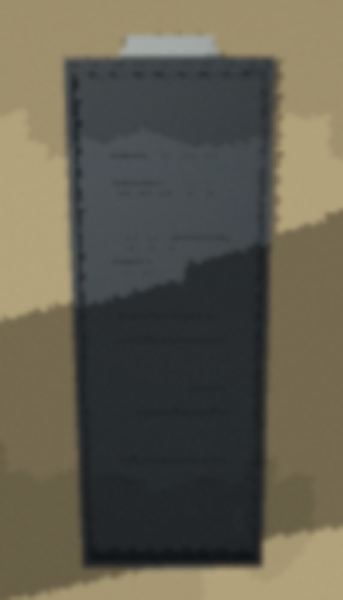

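```bash
python3 - <<'E'
from h import *
T=plan(479.2,-372.4,30,17.5,-1)
E
```

```text
pos [ 481.  -373.8  198.1] yaw 17.56 rows 3
CALL -0.0004,-0.0006,0.056,-0.01,0,0.02,-1,-0.0005,-0.0006,0.056,-0.01,0,0.02,-1,-0.0004,-0.0006,0.0561,-0.02,-0.01,0.02,-1
```

Call:
step_arm(moves=[-0.001, -0.001, 0.056, 0, 0, 0, -1, -0.001, -0.001, 0.056, 0, 0, 0, -1, 0, 0, 0.04, 0, 0, 0, -1, 0, 0, 0.015, 0, 0, 0, -1, 0, 0, 0, 0, 0, 0, -1])

```text
clock: 8.45
ee_pos: [478.0, -373.3, 31.4]
tool_rot: [-0.0, 0.988, 0.152, -0.0]
force: [0.2, 0.2, 0.6]
width: 1.002
```

Call:
step_arm(moves=[0, 0, 0, 0, 0, 0, 1, 0, 0, 0, 0, 0, 0, 1, 0, 0, 0, 0, 0, 0, 1, 0, 0, 0, 0, 0, 0, 1])

```text
clock: 8.95
ee_pos: [478.8, -374.1, 33.3]
tool_rot: [0.001, 0.988, 0.152, 0.001]
force: [-2.1, 2.7, 14.5]
width: 0.714
```

```bash
python3 - <<'E'
from h import *
c=cap("wrist","w6.png"); s=st();print(s["ee_pos"],yaw(toolT()),s["force"],s["width"])
E
```

```text
[ 478.75033879 -374.09329968   33.34058319] 17.438109140485313 [-2.73221231  2.20426971 13.05310266] 0.7110991343865425
```

View pics/w6.png

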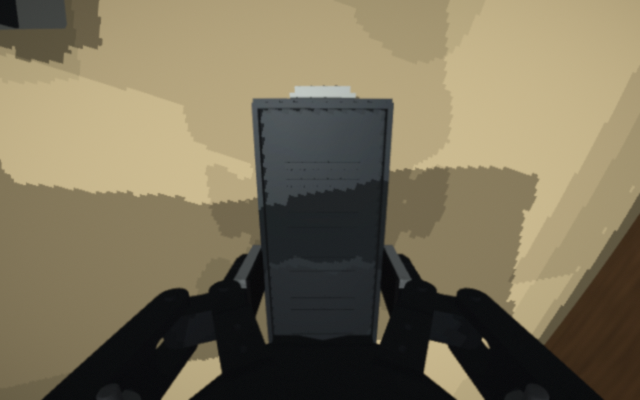

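Call:
step_arm(moves=[0, 0, -0.03, 0, 0, 0, 1, 0, 0, -0.05, 0, 0, 0, 1, 0, 0, -0.05, 0, 0, 0, 1, 0, 0, 0, 0, 0, 0, 1])

```text
clock: 9.5
ee_pos: [479.3, -374.9, 165.8]
tool_rot: [0.002, 0.988, 0.152, 0.003]
force: [0.1, 0.3, -1.2]
width: 0.712
```

```bash
python3 - <<'E'
from h import *
c=load("w6.png"); P=onplane(c,[(253,99),(393,99)],25); print(P, P.mean(0)-84.5*np.array([np.cos(np.radians(17.5)),np.sin(np.radians(17.5)),0]))
c=cap("wrist","w7.png"); s=st();print(s["ee_pos"],yaw(toolT()),s["force"],s["width"])
T=plan(600,7.5,165,2.55,1)
E
```

```text
[[ 548.85786432 -320.3641959    25.        ]
 [ 566.84560849 -377.69837815   25.        ]] [ 477.26265407 -374.44092708   25.        ]
[ 478.81251003 -373.93746568  163.70830608] 17.456806798955334 [-0.41457035  0.04490406 -1.91243563] 0.7080897524906805
pos [ 478.8 -373.9  163.7] yaw 17.46 rows 7
CALL 0.0329,-0.0468,-0.0002,0.01,-0.03,2.13,1,0.0311,-0.048,-0.0002,0.02,-0.03,2.13,1,0.0293,-0.0491,-0.0002,0.01,-0.03,2.13,1,0.0274,-0.0501,-0.0002,0.02,-0.03,2.13,1,0.0256,-0.0511,-0.0002,0.01,-0.03,2.13,1
CALL 0.0236,-0.0521,-0.0002,0.02,-0.03,2.13,1,0.0217,-0.0529,-0.0001,0.01,-0.03,2.13,1
```

View pics/w7.png

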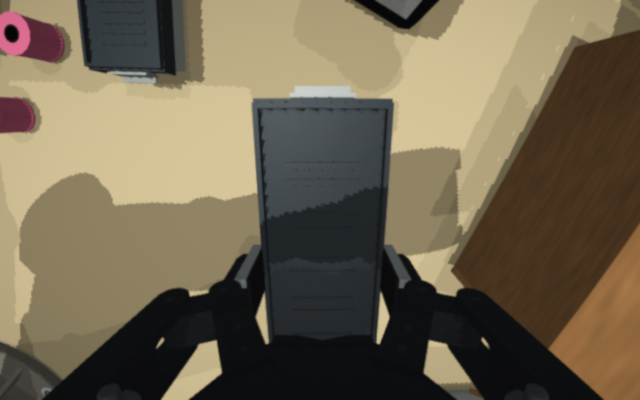

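```bash
python3 - <<'E'
from h import *
T=plan(545,5,165,2.55,1)
E
```

```text
pos [ 478.8 -373.9  163.7] yaw 17.46 rows 7
CALL 0.0253,-0.0488,-0.0002,0.01,-0.03,2.13,1,0.0234,-0.0497,-0.0002,0.02,-0.03,2.13,1,0.0216,-0.0505,-0.0002,0.01,-0.03,2.13,1,0.0197,-0.0513,-0.0002,0.02,-0.03,2.13,1,0.0177,-0.052,-0.0002,0.01,-0.03,2.13,1
CALL 0.0158,-0.0527,-0.0002,0.02,-0.03,2.13,1,0.0138,-0.0532,-0.0002,0.01,-0.03,2.13,1
```

Call:
step_arm(moves=[0.025, -0.049, 0, 0, 0, 2.1, 1, 0.023, -0.05, 0, 0, 0, 2.1, 1, 0.022, -0.05, 0, 0, 0, 2.1, 1, 0.02, -0.051, 0, 0, 0, 2.1, 1, 0.018, -0.052, 0, 0, 0, 2.1, 1])

```text
clock: 10.18
ee_pos: [525.2, -101.2, 161.0]
tool_rot: [-0.0, 0.998, 0.06, -0.0]
force: [1.6, -0.2, -1.0]
width: 0.717
```

Call:
step_arm(moves=[0.016, -0.053, 0, 0, 0, 2.1, 1, 0.014, -0.053, 0, 0, 0, 2.1, 1, 0, 0, 0, 0, 0, 0, 1, 0, 0, 0, 0, 0, 0, 1, 0, 0, 0, 0, 0, 0, 1])

```text
clock: 10.8
ee_pos: [544.0, 4.0, 161.3]
tool_rot: [-0.0, 1.0, 0.023, -0.0]
force: [-0.4, -0.5, 0.4]
width: 0.71
```

```bash
python3 - <<'E'
from h import *
c=cap("wrist","w8.png"); s=st();print(s["ee_pos"],yaw(toolT()),s["force"],s["width"])
im=c["image"][:,:,::-1]; cv2.imwrite("pics/z9.png",cv2.resize(im[40:240,200:440],(720,600),interpolation=cv2.INTER_CUBIC))
E
```

```text
[544.09127728   3.96983348 161.34135777] 2.613186071454112 [ 0.33994315  0.53016509 -0.32150389] 0.7104461009548287
```

View pics/w8.png

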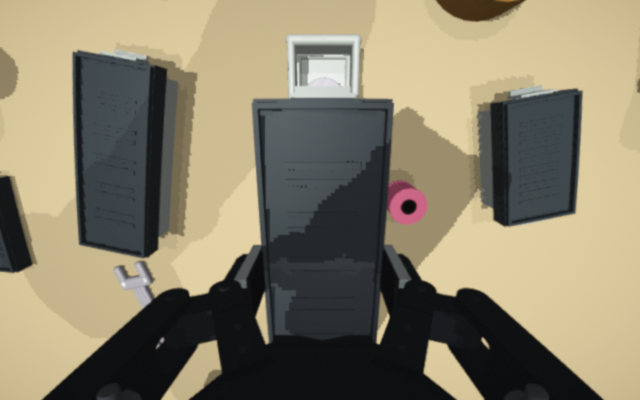

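View pics/z9.png

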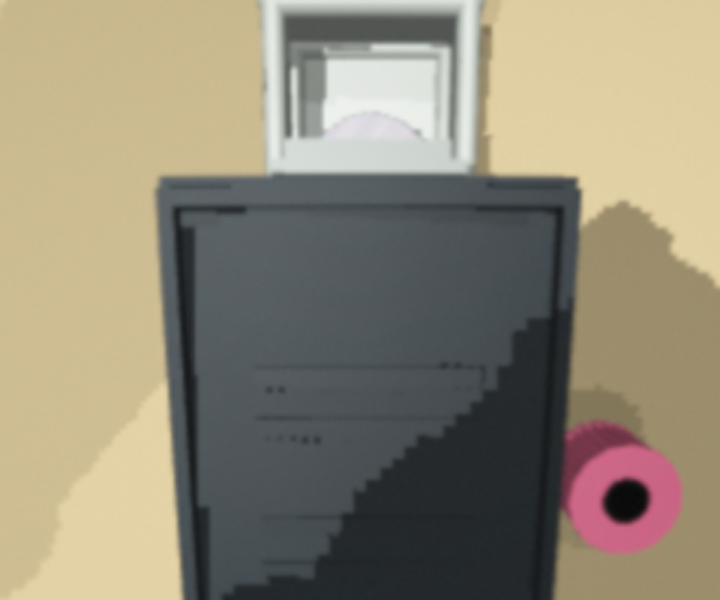

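```bash
python3 - <<'E'
from h import *
c=load("w8.png"); im=c["image"].astype(float)
s=im[:,:,0]-im[:,:,2]  # R-B: bench high, grey low
def cross(v,th):
    i=np.where(np.diff((v<th).astype(int)))[0]; return [round(k+(v[k]-th)/(v[k]-v[k+1])+0,2) for k in i]
for r in [42,50,60,70,80,88]: print(r,[x for x in cross(s[r],18) if 270<x<380])
for q in [300,310,320,330,345]: print(q,[x for x in cross(s[:120,q],18)][:4])
print(s[60,280:300],s[60,350:370])
E
```

```text
42 [np.float64(286.5), np.float64(360.11)]
50 [np.float64(287.07), np.float64(359.63)]
60 [np.float64(287.5), np.float64(359.14)]
70 [np.float64(287.68), np.float64(358.94)]
80 [np.float64(287.88), np.float64(358.43)]
88 [np.float64(288.22), np.float64(358.24)]
300 [np.float64(34.12)]
310 [np.float64(34.12)]
320 [np.float64(34.12)]
330 [np.float64(34.07)]
345 [np.float64(34.24)]
[59. 58. 58. 59. 58. 59. 51. 28.  8.  3.  1.  2.  1.  0.  0.  0. -1. -1.
  0.  1.] [ 1.  0.  0.  1.  1.  1.  1.  1.  3. 15. 37. 45. 51. 58. 61. 62. 61. 61.
 62. 62.]
```

```bash
python3 - <<'E'
from h import *
c=load("w8.png")
L=onplane(c,[(286.5,42),(287.07,50),(287.5,60),(287.68,70),(287.88,80),(288.22,88)],46)
Rr=onplane(c,[(360.11,42),(359.63,50),(359.14,60),(358.94,70),(358.43,80),(358.24,88)],46)
print(L.round(1)[:,:2].tolist());print(Rr.round(1)[:,:2].tolist())
M=(L+Rr)/2; p=np.polyfit(M[:,0],M[:,1],1); print("yaw",np.degrees(np.arctan(p[0])),[np.degrees(np.arctan(np.polyfit(q[:,0],q[:,1],1)[0])) for q in (L,Rr)],"mid",M.round(2)[:,:2].tolist())
E=onplane(c,[(300,34.1),(345,34.2)],46);print(E, np.degrees(np.arctan2(*( E[0]-E[1])[[1,0]]))-90)
# lid in tool
TCP=toolT(); 
print(onplane(c,[(253,99.5),(393,99.5)],TCP[2,3]-8.3))
E
```

```text
[[673.7, 37.5], [668.2, 37.0], [661.1, 36.5], [654.0, 36.3], [646.7, 36.0], [640.8, 35.7]]
[[676.3, -18.2], [670.7, -18.3], [663.6, -18.4], [656.5, -18.8], [649.2, -19.0], [643.4, -19.3]]
yaw 2.4570670069435936 [np.float64(2.9227506976589583), np.float64(1.991280490341941)] mid [[675.0, 9.64], [669.43, 9.34], [662.38, 9.04], [655.24, 8.72], [647.98, 8.5], [642.1, 8.17]]
[[679.58458192  27.40094052  46.        ]
 [681.05459479  -6.42063489  46.        ]] 2.4887237117128223
[[625.14816238  37.93021463 153.04135777]
 [627.8696248  -21.98085595 153.04135777]]
```

```bash
python3 - <<'E'
from h import *
T=plan(601,6.3,90,2.5,1)
E
```

```text
pos [544.1   4.  161.3] yaw 2.61 rows 2
CALL 0.0285,0.0001,0.0357,0,0,0.06,1,0.0285,0.0001,0.0356,-0.01,0,0.05,1
```

Call:
step_arm(moves=[0.029, 0, 0.03, 0, 0, 0.1, 1, 0.028, 0, 0.03, 0, 0, 0, 1, 0, 0, 0.01, 0, 0, 0, 1, 0, 0, 0, 0, 0, 0, 1, 0, 0, 0, 0, 0, 0, 1])

```text
clock: 11.48
ee_pos: [601.1, 7.4, 92.2]
tool_rot: [-0.0, 1.0, 0.022, 0.0]
force: [-1.2, -0.3, 0.5]
width: 0.709
```

```bash
python3 - <<'E'
from h import *
c=cap("wrist","w9.png"); s=st();print(s["ee_pos"],yaw(toolT()),s["force"],s["width"]); cap("side","s2.png")
d=load("s2.png")["image"][150:260,260:420,::-1]; cv2.imwrite("pics/z10.png",cv2.resize(d,(800,550),interpolation=cv2.INTER_CUBIC))
plan(601,6.3,80,2.5,1)
E
```

```text
[601.20128189   7.65158738  92.27806345] 2.595248106768655 [ 0.79965475  0.52967367 -1.02948189] 0.7152926068314345
pos [601.3   7.9  92.2] yaw 2.62 rows 1
CALL -0.0004,0.0016,0.0122,-0.03,-0.06,0.12,1
```

View pics/w9.png

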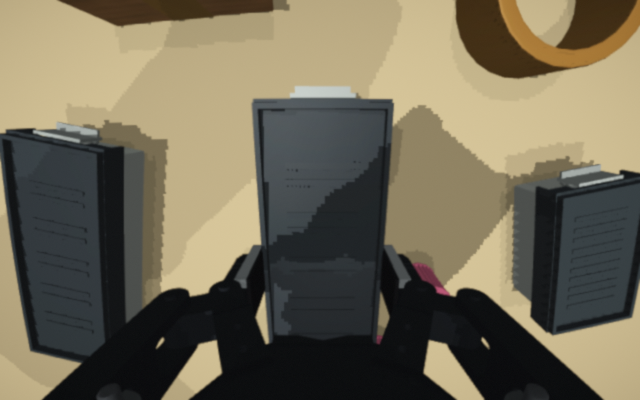

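View pics/z10.png

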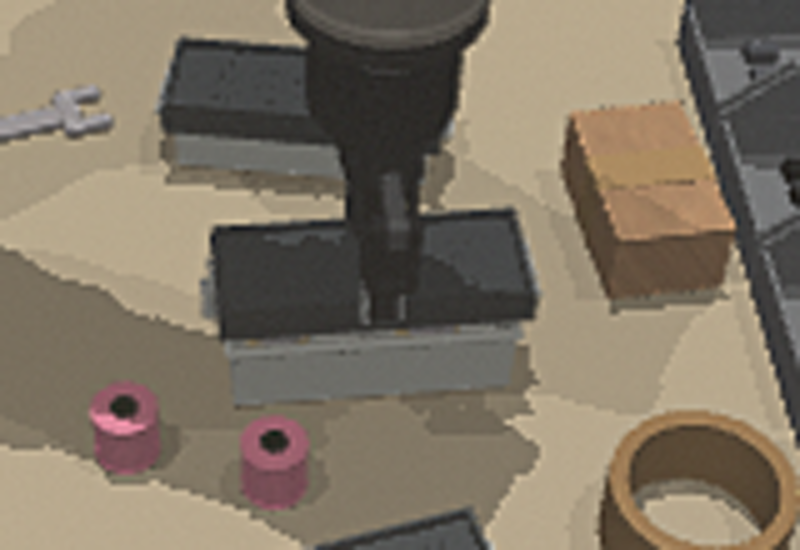

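Call:
step_arm(moves=[0, 0, 0, 0, 0, 0, 1, 0, 0, 0, 0, 0, 0, 1])

```text
clock: 11.82
ee_pos: [601.3, 8.1, 91.6]
tool_rot: [-0.0, 1.0, 0.023, 0.0]
force: [-0.4, 0.9, -0.5]
width: 0.708
```

Call:
step_arm(moves=[0, 0, 0, 0, 0, 0, 1, 0, 0, 0, 0, 0, 0, 1])

```text
clock: 12.08
ee_pos: [601.3, 7.9, 91.3]
tool_rot: [0.0, 1.0, 0.023, -0.0]
force: [-0.4, -0.1, 0.3]
width: 0.707
```

Call:
step_arm(moves=[0, 0, 0, 0, 0, 0, 1, 0, 0, 0, 0, 0, 0, 1])

```text
clock: 12.32
ee_pos: [601.3, 7.9, 91.3]
tool_rot: [0.0, 1.0, 0.023, -0.0]
force: [0.2, 0.5, 0.5]
width: 0.709
```

Call:
step_arm(moves=[0, 0.0015, 0.007, 0, 0, 0.1, 1, 0, 0, 0, 0, 0, 0, 1, 0, 0, 0, 0, 0, 0, 1])

```text
clock: 12.7
ee_pos: [601.3, 6.3, 84.2]
tool_rot: [0.0, 1.0, 0.022, -0.0]
force: [0.6, -0.3, 0.1]
width: 0.714
```

Call:
step_arm(moves=[0, 0, 0.003, 0, 0, 0, 1, 0, 0, 0, 0, 0, 0, 1, 0, 0, 0, 0, 0, 0, 1])

```text
clock: 13.08
ee_pos: [601.4, 6.4, 81.3]
tool_rot: [0.0, 1.0, 0.022, -0.0]
force: [-0.8, -0.1, -0.5]
width: 0.717
```

Call:
step_arm(moves=[0, 0, 0.003, 0, 0, 0, 1, 0, 0, 0.002, 0, 0, 0, 1, 0, 0, 0, 0, 0, 0, 1])

```text
clock: 13.45
ee_pos: [601.2, 6.4, 76.1]
tool_rot: [0.0, 1.0, 0.022, -0.0]
force: [0.3, 0.1, -1.2]
width: 0.717
```

Call:
step_arm(moves=[0, 0, 0.002, 0, 0, 0, 1, 0, 0, 0.002, 0, 0, 0, 1, 0, 0, 0, 0, 0, 0, 1])

```text
clock: 13.82
ee_pos: [602.2, 6.3, 72.9]
tool_rot: [-0.0, 1.0, 0.022, 0.001]
force: [2.0, 0.6, 7.8]
width: 0.708
```

Call:
step_arm(moves=[0, 0, 0.002, 0, 0, 0, 1, 0, 0, 0.002, 0, 0, 0, 1, 0, 0, 0, 0, 0, 0, 1])

```text
clock: 14.2
ee_pos: [600.9, 6.2, 68.3]
tool_rot: [-0.0, 1.0, 0.022, -0.0]
force: [-3.2, 0.2, 4.1]
width: 0.715
```

```bash
python3 - <<'E'
from h import *
c=cap("wrist","w10.png"); cap("side","s3.png"); cap("scene","c1.png"); s=st();print(s["ee_pos"],s["force"],s["torque"])
a=cv2.resize(load("s3.png")["image"][180:250,280:400,::-1],(800,467),interpolation=cv2.INTER_CUBIC); cv2.imwrite("pics/z11.png",a)
a=cv2.resize(load("c1.png")["image"][150:260,260:400,::-1],(760,597),interpolation=cv2.INTER_CUBIC); cv2.imwrite("pics/z12.png",a)
E
```

```text
[600.9349607    6.23926533  68.26122328] [-4.82534426 -0.42918986  5.75289149] [-0.11393199  1.40741357  0.02470005]
```

View pics/z11.png

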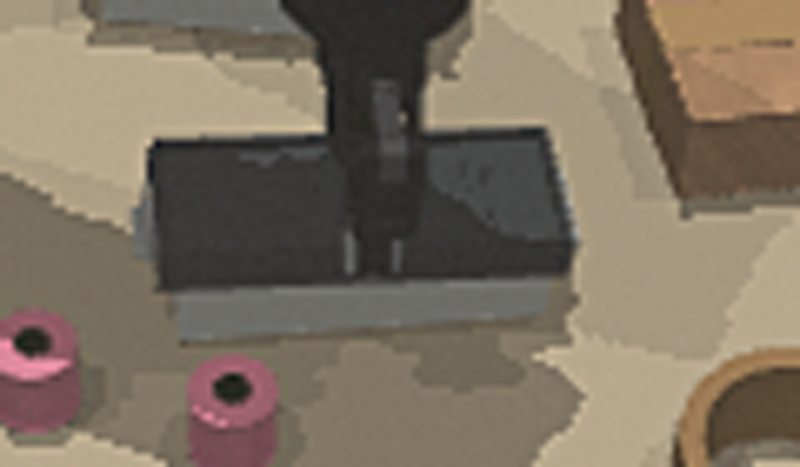

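View pics/z12.png

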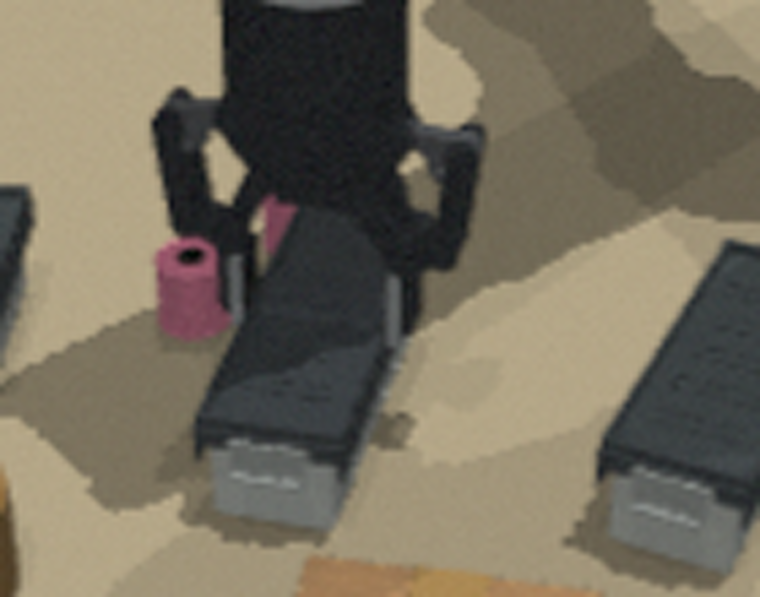

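Call:
step_arm(moves=[0, 0, 0.002, 0, 0, 0, 1, 0, 0, 0.002, 0, 0, 0, 1, 0, 0, 0, 0, 0, 0, 1])

```text
clock: 14.72
ee_pos: [601.4, 6.3, 64.6]
tool_rot: [-0.0, 1.0, 0.022, 0.0]
force: [-5.8, 0.5, 10.0]
width: 0.713
```

Call:
step_arm(moves=[0, 0, 0.001, 0, 0, 0, 1, 0, 0, 0.001, 0, 0, 0, 1, 0, 0, 0, 0, 0, 0, 1])

```text
clock: 15.1
ee_pos: [601.5, 6.3, 64.3]
tool_rot: [-0.001, 1.0, 0.022, 0.0]
force: [-19.3, 5.3, 49.3]
width: 0.712
```

```bash
python3 - <<'E'
from h import *
cap("side","s4.png"); s=st();print(s["ee_pos"],s["force"],s["torque"],s["tool_rot"])
a=cv2.resize(load("s4.png")["image"][180:250,280:400,::-1],(800,467),interpolation=cv2.INTER_CUBIC); cv2.imwrite("pics/z13.png",a)
E
```

```text
[601.50398582   6.30772619  64.314303  ] [-19.1296574    4.47687646  49.16502582] [0.39536365 4.17299571 0.00831519] [-9.67165041e-04  9.99759575e-01  2.19038037e-02  2.81478641e-04]
```

View pics/z13.png

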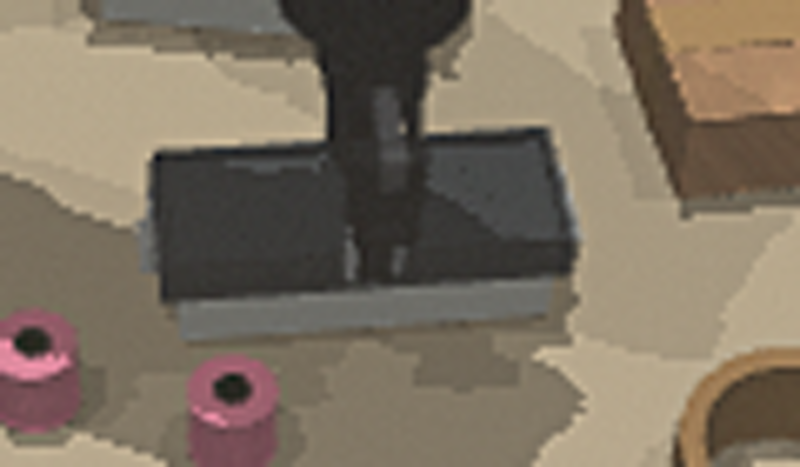

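Call:
step_arm(moves=[0, 0, -0.002, 0, 0, 0, 1, 0, 0, 0, 0, 0, 0, -1, 0, 0, 0, 0, 0, 0, -1, 0, 0, 0, 0, 0, 0, -1])

```text
clock: 15.65
ee_pos: [601.4, 6.4, 64.1]
tool_rot: [0.0, 1.0, 0.022, -0.0]
force: [-0.2, 0.5, -0.2]
width: 1.002
```

Call:
step_arm(moves=[0, 0, -0.05, 0, 0, 0, -1, 0, 0, -0.055, 0, 0, 0, -1, -0.03, 0, -0.03, 0, 0, 0, -1, 0, 0, 0, 0, 0, 0, -1])

```text
clock: 16.15
ee_pos: [570.9, 4.9, 201.0]
tool_rot: [-0.001, 1.0, 0.022, 0.001]
force: [0.2, 0.9, -1.1]
width: 0.997
```

```bash
python3 - <<'E'
from h import *
cap("wrist","w11.png");cap("side","s5.png");cap("scene","c2.png"); s=st();print(s["ee_pos"],s["force"])
a=cv2.resize(load("s5.png")["image"][180:250,280:400,::-1],(800,467),interpolation=cv2.INTER_CUBIC); cv2.imwrite("pics/z14.png",a)
a=cv2.resize(load("c2.png")["image"][150:260,260:440,::-1],(800,489),interpolation=cv2.INTER_CUBIC); cv2.imwrite("pics/z15.png",a)
E
```

```text
[571.5882295    5.60272008 198.76041791] [ 6.30055587e-03 -8.48981009e-04 -1.10091454e+00]
```

View pics/z14.png

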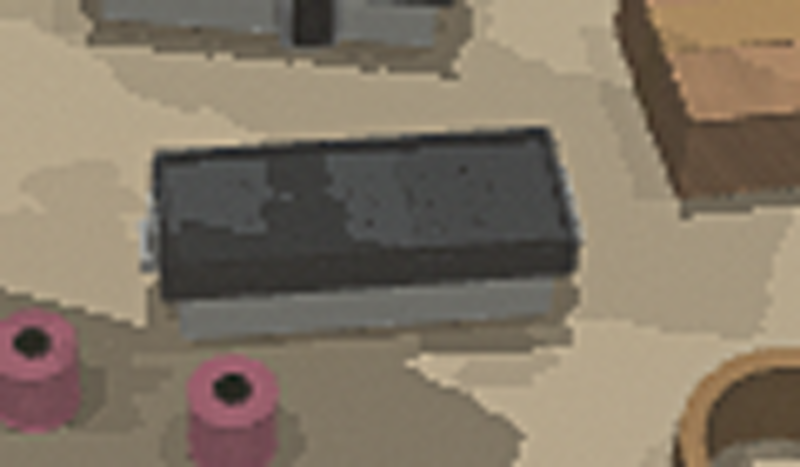

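View pics/z15.png

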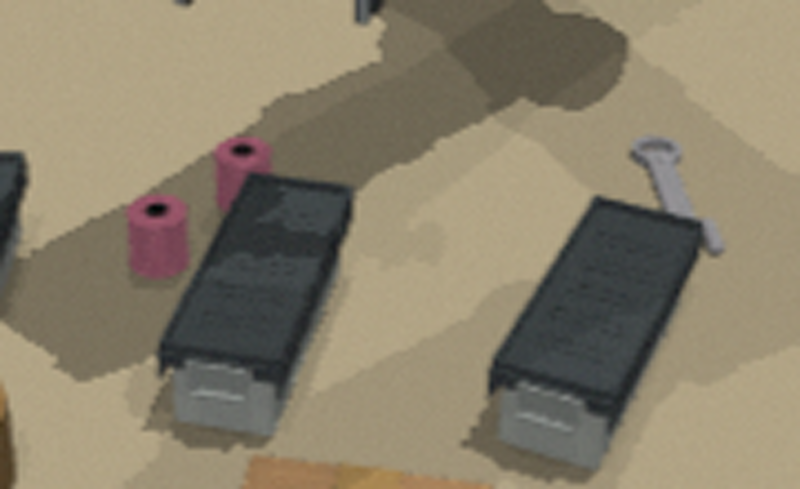

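View pics/w11.png

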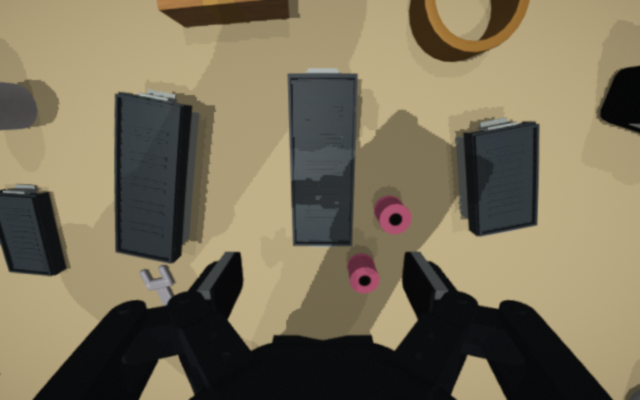

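```bash
python3 - <<'E'
from h import *
plan(535,3.5,95,2.5,1)
E
```

```text
pos [571.6   5.6 198.8] yaw 2.57 rows 2
CALL -0.0183,0.0002,0.0519,0,0.01,0.03,1,-0.0183,0.0003,0.0519,0,0.01,0.04,1
```

Call:
step_arm(moves=[-0.018, 0, 0.02, 0, 0, 0, 1, -0.018, 0, 0.03, 0, 0, 0, 1, 0, 0, 0.03, 0, 0, 0, 1, 0, 0, 0.02, 0, 0, 0, 1, 0, 0, 0, 0, 0, 0, 1])

```text
clock: 16.92
ee_pos: [534.8, 3.1, 97.7]
tool_rot: [0.001, 1.0, 0.022, -0.002]
force: [0.9, 0.1, 0.2]
width: 0.001
```

Call:
step_arm(moves=[0, 0, 0.01, 0, 0, 0, 1, 0, 0, 0.005, 0, 0, 0, 1, 0, 0, 0, 0, 0, 0, 1])

```text
clock: 17.3
ee_pos: [535.4, 3.5, 84.2]
tool_rot: [0.0, 1.0, 0.022, -0.0]
force: [-0.1, 0.1, 0.2]
width: 0.002
```

Call:
step_arm(moves=[0, 0, 0.005, 0, 0, 0, 1, 0, 0, 0.002, 0, 0, 0, 1, 0, 0, 0, 0, 0, 0, 1])

```text
clock: 17.68
ee_pos: [535.4, 3.5, 77.2]
tool_rot: [0.0, 1.0, 0.022, -0.0]
force: [-0.0, 0.1, 0.0]
width: -0.002
```

Call:
step_arm(moves=[0, 0, 0.001, 0, 0, 0, 1, 0, 0, 0.001, 0, 0, 0, 1])

```text
clock: 17.92
ee_pos: [535.6, 3.4, 75.8]
tool_rot: [-0.0, 1.0, 0.022, 0.0]
force: [-9.3, 2.6, 32.9]
width: -0.002
```

Call:
step_arm(moves=[0, 0, -0.015, 0, 0, 0, 1, 0.045, 0, -0.005, 0, 0, 0, 1, 0.045, 0, 0, 0, 0, 0, 1, 0.041, 0, 0, 0, 0, 0, 1, 0, 0, 0, 0, 0, 0, 1])

```text
clock: 18.55
ee_pos: [668.5, 9.2, 95.5]
tool_rot: [0.001, 1.0, 0.023, 0.001]
force: [-0.3, -0.2, -0.1]
width: -0.001
```

Call:
step_arm(moves=[0, 0, 0.01, 0, 0, 0, 1, 0, 0, 0.006, 0, 0, 0, 1, 0, 0, 0, 0, 0, 0, 1, 0, 0, 0, 0, 0, 0, 1])

```text
clock: 19.05
ee_pos: [666.2, 9.3, 79.5]
tool_rot: [-0.0, 1.0, 0.022, 0.0]
force: [-0.2, -0.5, -0.1]
width: -0.0
```

Call:
step_arm(moves=[0, 0, 0.003, 0, 0, 0, 1, 0, 0, 0.001, 0, 0, 0, 1, 0, 0, 0, 0, 0, 0, 1])

```text
clock: 19.42
ee_pos: [666.5, 9.3, 76.1]
tool_rot: [-0.0, 1.0, 0.022, 0.0]
force: [-3.4, 1.6, 11.6]
width: -0.001
```

Call:
step_arm(moves=[0, 0, 0.001, 0, 0, 0, 1, 0, 0, 0, 0, 0, 0, 1])

```text
clock: 19.68
ee_pos: [666.8, 9.2, 76.0]
tool_rot: [-0.001, 1.0, 0.022, 0.001]
force: [-8.0, 3.0, 26.1]
width: -0.002
```

Call:
step_arm(moves=[-0.02, 0, -0.03, 0, 0, 0, -1, -0.026, 0, -0.02, 0, 0, 0, -1, -0.021, 0, 0, 0, 0, 0, -1, 0, 0, 0, 0, 0, 0, -1, 0, 0, 0, 0, 0, 0, -1])

```text
clock: 20.3
ee_pos: [599.9, 6.6, 124.3]
tool_rot: [-0.0, 1.0, 0.022, 0.0]
force: [0.5, -0.2, -0.4]
width: 0.999
```

```bash
python3 - <<'E'
from h import *
cap("wrist","w12.png");s=st();print(s["ee_pos"])
plan(600.5,6.3,61.5,2.5,-1)
E
```

```text
[600.00823967   6.41361439 124.2639309 ]
pos [600.    6.4 124.3] yaw 2.55 rows 2
CALL 0.0002,0.0001,0.0314,0.01,-0.01,0.02,-1,0.0003,0,0.0314,0,-0.01,0.03,-1
```

View pics/w12.png

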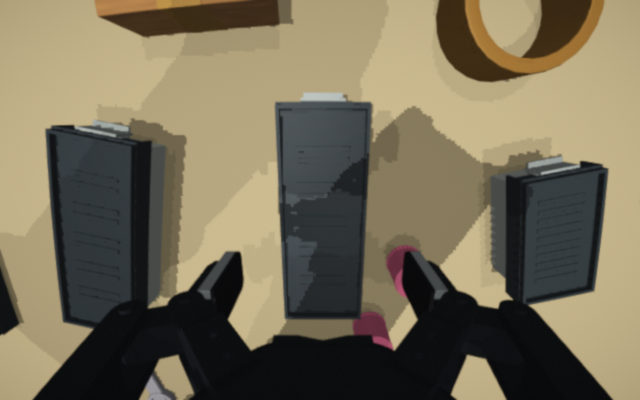

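Call:
step_arm(moves=[0.001, 0, 0.031, 0, 0, 0, -1, 0, 0, 0.031, 0, 0, 0, -1, 0, 0, 0, 0, 0, 0, -1, 0, 0, 0, 0, 0, 0, -1])

```text
clock: 20.85
ee_pos: [601.0, 5.9, 63.1]
tool_rot: [0.0, 1.0, 0.022, 0.0]
force: [-0.1, 0.6, 1.2]
width: 1.001
```

Call:
step_arm(moves=[0, 0, 0, 0, 0, 0, 1, 0, 0, 0, 0, 0, 0, 1, 0, 0, 0, 0, 0, 0, 1, 0, 0, 0, 0, 0, 0, 1])

```text
clock: 21.35
ee_pos: [601.0, 6.3, 63.8]
tool_rot: [-0.0, 1.0, 0.022, 0.001]
force: [-4.3, 1.7, 15.4]
width: 0.721
```

Call:
step_arm(moves=[0, 0, -0.01, 0, 0, 0, 1, 0, 0, -0.02, 0, 0, 0, 1, 0, 0, -0.03, 0, 0, 0, 1, 0, 0, 0, 0, 0, 0, 1])

```text
clock: 21.85
ee_pos: [601.5, 6.3, 125.1]
tool_rot: [-0.0, 1.0, 0.022, 0.002]
force: [-0.5, -1.1, -2.0]
width: 0.716
```

```bash
python3 - <<'E'
from h import *
cap("wrist","w13.png");s=st();print(s["ee_pos"],s["force"],s["torque"],s["width"]);cap("side","s6.png")
a=cv2.resize(load("s6.png")["image"][130:260,260:420,::-1],(738,600),interpolation=cv2.INTER_CUBIC); cv2.imwrite("pics/z16.png",a)
E
```

```text
[600.92361606   6.60240012 123.81090831] [ 1.00367292  0.22599703 -1.97941403] [0.05599229 0.00784252 0.01478573] 0.714711904942782
```

View pics/z16.png

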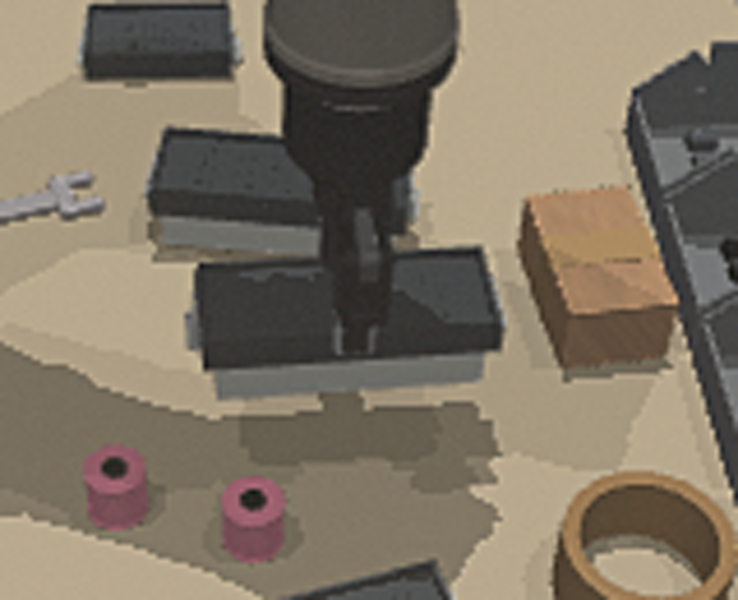

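View pics/w13.png

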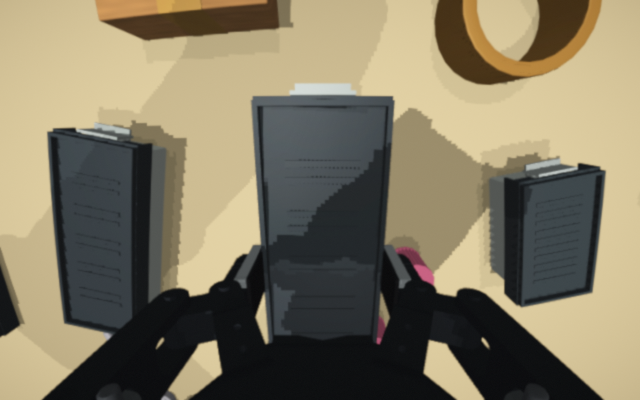

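```bash
python3 - <<'E'
from h import *
T=plan(516.5,193,180,-9.6,1,vmax=45)
E
```

```text
pos [600.4   6.7 122.9] yaw 2.55 rows 5
CALL -0.0151,-0.038,-0.0114,-0.01,-0.01,2.43,1,-0.0167,-0.0373,-0.0114,-0.01,-0.01,2.43,1,-0.0183,-0.0365,-0.0114,0,-0.01,2.43,1,-0.0198,-0.0358,-0.0115,-0.01,0,2.43,1,-0.0213,-0.0348,-0.0114,0,-0.01,2.43,1
```

Lift first, then travel (bottom must clear the 56 mm stack).

Call:
step_arm(moves=[0, 0, -0.04, 0, 0, 0, 1, -0.015, -0.038, -0.018, 0, 0, 2.4, 1, -0.017, -0.037, 0, 0, 0, 2.4, 1, -0.018, -0.036, 0, 0, 0, 2.4, 1, -0.02, -0.036, 0, 0, 0, 2.4, 1])

```text
clock: 22.58
ee_pos: [532.1, 155.9, 179.9]
tool_rot: [0.0, 0.998, -0.062, -0.0]
force: [0.8, -0.0, -1.9]
width: 0.71
```

Call:
step_arm(moves=[-0.021, -0.035, 0, 0, 0, 2.5, 1, 0, 0, 0, 0, 0, 0, 1, 0, 0, 0, 0, 0, 0, 1, 0, 0, 0, 0, 0, 0, 1, 0, 0, 0, 0, 0, 0, 1])

```text
clock: 23.2
ee_pos: [516.8, 191.2, 180.4]
tool_rot: [-0.0, 0.996, -0.084, 0.0]
force: [0.1, -0.3, -2.8]
width: 0.713
```

```bash
python3 - <<'E'
from h import *
c=cap("wrist","w14.png"); s=st();print(s["ee_pos"],yaw(toolT()),s["force"],s["width"],s["joint_positions"].round(2))
im=c["image"][:,:,::-1]; cv2.imwrite("pics/z17.png",cv2.resize(im[10:120,220:420],(800,440),interpolation=cv2.INTER_CUBIC))
E
```

```text
[516.81861631 191.32985612 180.36556244] -9.649543415166319 [-0.06148879  0.29583832 -2.477171  ] 0.7113483069956326 [-1.35  0.63  1.22  2.   -0.7   1.02 -1.52]
```

View pics/w14.png

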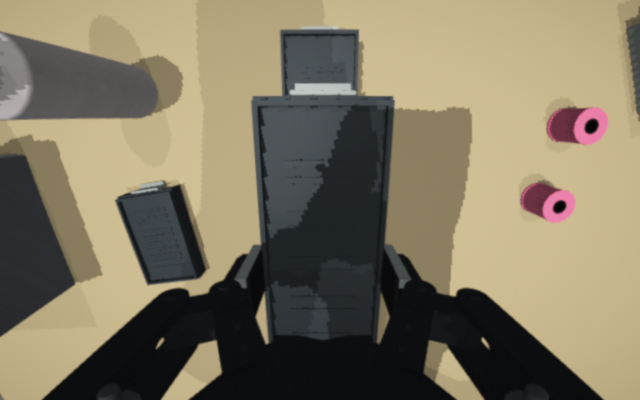

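View pics/z17.png

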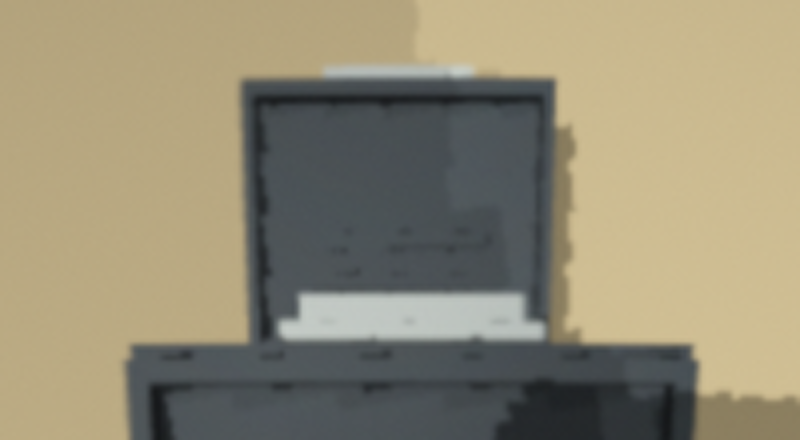

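```bash
python3 - <<'E'
from h import *
c=load("w14.png"); im=c["image"].astype(float); s=im[:,:,0]-im[:,:,2]
def cross(v,th):
    i=np.where(np.diff((v<th).astype(int)))[0]; return [k+(v[k]-th)/(v[k]-v[k+1]) for k in i]
rows=[34,40,46,52,60,68,76,84,90]; Lp=[];Rp=[]
for r in rows:
    x=[q for q in cross(s[r],20) if 270<q<375]; print(r,np.round(x,2)); Lp.append((x[0],r));Rp.append((x[-1],r))
cols=[290,300,345,352]; Ep=[]
for q in cols:
    y=cross(s[:100,q],20); print(q,np.round(y,2)); 
    Ep.append((q,y[0]))
Ls=onplane(c,Lp,56);Rs=onplane(c,Rp,56)
T=toolT(); Ti=np.linalg.inv(T)
def tool(P): return (np.c_[P,np.ones(len(P))]@Ti.T)[:,:2]
Lt,Rt=tool(Ls),tool(Rs); print(Lt.round(1).tolist(),Rt.round(1).tolist())
print("angles",[np.degrees(np.arctan(np.polyfit(q[:,0],q[:,1],1)[0])) for q in (Lt,Rt,(Lt+Rt)/2)], "mid",((Lt+Rt)/2).round(2).tolist())
print("end",tool(onplane(c,[(283,30),(357,30)],56)))
z=T[2,3]-64+48+8+0.3
r=[104,98]
for r in (110,130,150):
    x=[q for q in cross(s[r],20) if 240<q<410]; print(r,np.round(x,2), tool(onplane(c,[(x[0],r),(x[-1],r)],z)))
print("lid end",tool(onplane(c,[(254,97),(392,97)],z)))
E
```

```text
34 [279.96 358.14]
40 [280.12 357.96]
46 [280.4  358.36]
52 [280.52 358.11]
60 [280.83 357.78]
68 [281.18 357.65]
76 [281.42 357.55]
84 [281.7  357.26]
90 [281.93 356.79]
290 [29.43]
300 [29.06]
345 [29.29]
352 [29.39]
[[139.1, -33.2], [134.8, -33.3], [130.5, -33.2], [126.1, -33.3], [120.3, -33.2], [114.3, -33.2], [108.3, -33.2], [102.2, -33.2], [97.6, -33.2]] [[139.0, 27.9], [134.7, 27.9], [130.4, 28.3], [126.1, 28.3], [120.2, 28.2], [114.2, 28.3], [108.2, 28.4], [102.2, 28.3], [97.5, 28.1]]
angles [np.float64(-0.09212652398640109), np.float64(-0.32903544719980127), np.float64(-0.21057686791248775)] mid [[139.08, -2.66], [134.78, -2.68], [130.46, -2.42], [126.09, -2.49], [120.22, -2.52], [114.28, -2.45], [108.27, -2.41], [102.18, -2.43], [97.57, -2.55]]
end [[141.94406014 -30.75591211]
 [141.88104524  26.94657173]]
110 [251.58 393.48] [[ 78.24413345 -30.68218234]
 [ 78.20089735  30.41662192]]
130 [252.85 392.3 ] [[ 69.85384029 -30.69607766]
 [ 69.80861062  30.46166894]]
150 [254.04 390.75] [[ 61.15898924 -30.7593448 ]
 [ 61.11074565  30.35719705]]
lid end [[ 83.53476861 -29.29147411]
 [ 83.4980812   29.43401984]]
```

```bash
python3 - <<'E'
from h import *
T=toolT(); p=T@np.array([58.8,-2.35,0,1]); print(p)
plan(p[0],p[1],140,-9.45,1,vmax=35)
E
```

```text
[575.18059238 183.79047633 180.36664084   1.        ]
pos [516.8 191.3 180.4] yaw -9.65 rows 3
CALL 0.0196,-0.0008,0.0135,0,0,-0.07,1,0.0196,-0.0007,0.0134,0,0,-0.06,1,0.0196,-0.0008,0.0135,0,0,-0.07,1
```

Call:
step_arm(moves=[0.02, -0.001, 0.01, 0, 0, -0.1, 1, 0.02, -0.001, 0.015, 0, 0, 0, 1, 0.019, 0, 0.015, 0, 0, -0.1, 1, 0, 0, 0, 0, 0, 0, 1, 0, 0, 0, 0, 0, 0, 1])

```text
clock: 23.88
ee_pos: [574.9, 183.9, 140.5]
tool_rot: [0.0, 0.997, -0.082, -0.0]
force: [0.2, 0.9, -2.2]
width: 0.713
```

Call:
step_arm(moves=[0, 0, 0, 0, 0, 0, 1, 0, 0, 0, 0, 0, 0, 1, 0, 0, 0, 0, 0, 0, 1])

```text
clock: 24.25
ee_pos: [574.9, 184.6, 140.5]
tool_rot: [-0.0, 0.997, -0.081, 0.0]
force: [0.2, -0.1, -2.0]
width: 0.712
```

```bash
python3 - <<'E'
from h import *
s=st();print(s["joint_positions"].round(2),s["force"],s["torque"])
plan(575.2,183.8,122,-9.45,1)
E
```

```text
[-1.17  0.72  1.09  1.91 -0.77  1.   -1.46] [ 0.18297776 -0.1397867  -1.95124991] [-0.03815051 -0.00718476 -0.00801637]
pos [574.9 184.6 140.5] yaw -9.35 rows 1
CALL 0.0004,0.0008,0.0185,-0.02,0,0.1,1
```

Call:
step_arm(moves=[0, 0.001, 0.009, 0, 0, 0.1, 1, 0, 0, 0.009, 0, 0, 0, 1, 0, 0, 0, 0, 0, 0, 1, 0, 0, 0, 0, 0, 0, 1])

```text
clock: 24.75
ee_pos: [575.0, 183.2, 122.3]
tool_rot: [0.0, 0.997, -0.083, -0.0]
force: [-0.4, -1.0, -1.6]
width: 0.714
```

```bash
python3 - <<'E'
from h import *
cap("side","s7.png"); cap("scene","c3.png"); s=st(); print(s["ee_pos"],yaw(toolT()))
a=cv2.resize(load("s7.png")["image"][110:220,250:410,::-1],(800,550),interpolation=cv2.INTER_CUBIC); cv2.imwrite("pics/z18.png",a)
a=cv2.resize(load("c3.png")["image"][150:270,330:470,::-1],(700,600),interpolation=cv2.INTER_CUBIC); cv2.imwrite("pics/z19.png",a)
E
```

```text
[575.03380738 183.36107879 122.46168888] -9.475485872529527
```

View pics/z18.png

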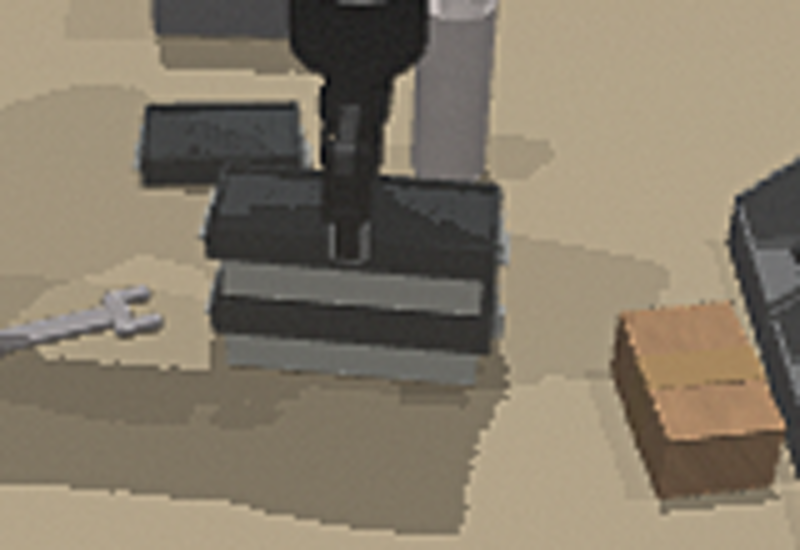

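View pics/z19.png

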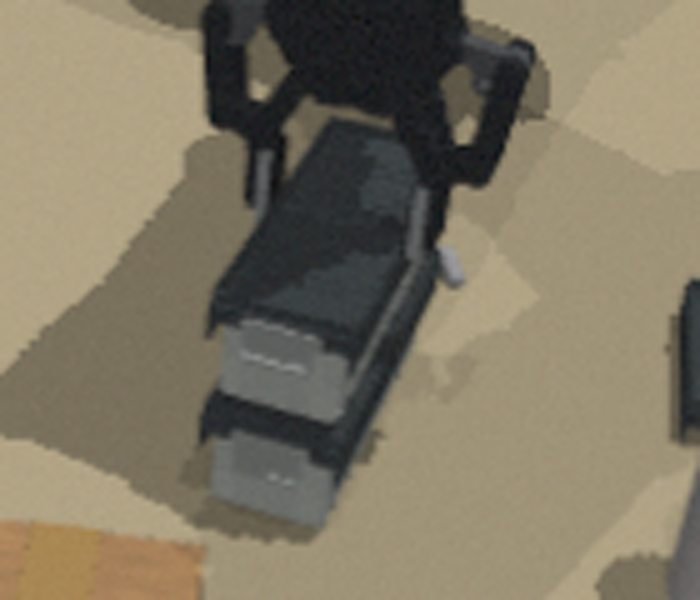

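Call:
step_arm(moves=[0, 0, 0.002, 0, 0, 0, 1, 0, 0, 0.002, 0, 0, 0, 1, 0, 0, 0, 0, 0, 0, 1, 0, 0, 0, 0, 0, 0, 1])

```text
clock: 25.35
ee_pos: [574.9, 183.3, 118.3]
tool_rot: [0.0, 0.997, -0.083, -0.0]
force: [0.2, -0.1, -2.0]
width: 0.713
```

Call:
step_arm(moves=[0, 0, 0.002, 0, 0, 0, 1, 0, 0, 0, 0, 0, 0, 1, 0, 0, 0, 0, 0, 0, 1])

```text
clock: 25.72
ee_pos: [574.9, 183.3, 116.3]
tool_rot: [0.0, 0.997, -0.083, 0.0]
force: [-0.2, -0.7, -2.6]
width: 0.712
```

Call:
step_arm(moves=[0, 0, 0.001, 0, 0, 0, 1, 0, 0, 0, 0, 0, 0, 1, 0, 0, 0, 0, 0, 0, 1])

```text
clock: 26.1
ee_pos: [575.0, 183.4, 115.4]
tool_rot: [-0.0, 0.997, -0.083, 0.0]
force: [0.4, 0.7, -1.8]
width: 0.712
```

Call:
step_arm(moves=[0, 0, 0.001, 0, 0, 0, 1, 0, 0, 0, 0, 0, 0, 1, 0, 0, 0, 0, 0, 0, 1])

```text
clock: 26.48
ee_pos: [575.0, 183.3, 114.9]
tool_rot: [-0.0, 0.997, -0.083, 0.0]
force: [-4.6, -0.8, 12.2]
width: 0.713
```

Call:
step_arm(moves=[0, 0, -0.0005, 0, 0, 0, 1, 0, 0, 0, 0, 0, 0, -1, 0, 0, 0, 0, 0, 0, -1, 0, 0, 0, 0, 0, 0, -1])

```text
clock: 26.98
ee_pos: [574.9, 183.3, 114.8]
tool_rot: [0.0, 0.997, -0.083, -0.0]
force: [-0.6, -0.2, 0.6]
width: 1.002
```

Call:
step_arm(moves=[0, 0, -0.02, 0, 0, 0, -1, 0, 0, -0.04, 0, 0, 0, -1, -0.02, 0, -0.05, 0, 0, 0, -1, -0.03, 0, -0.03, 0, 0, 0, -1, 0, 0, 0, 0, 0, 0, -1])

```text
clock: 27.6
ee_pos: [525.1, 192.4, 257.4]
tool_rot: [-0.002, 0.997, -0.082, 0.001]
force: [-0.6, 0.0, -0.6]
width: 1.003
```

```bash
python3 - <<'E'
from h import *
cap("wrist","w15.png");cap("side","s8.png"); cap("scene","c4.png"); s=st(); print(s["ee_pos"],s["force"],s["clock"])
a=cv2.resize(load("s8.png")["image"][110:220,250:410,::-1],(800,550),interpolation=cv2.INTER_CUBIC); cv2.imwrite("pics/z20.png",a)
a=cv2.resize(load("c4.png")["image"][150:270,330:470,::-1],(700,600),interpolation=cv2.INTER_CUBIC); cv2.imwrite("pics/z21.png",a)
E
```

```text
[525.75135457 191.68493161 254.88174961] [-0.25048054  0.76203992 -0.69261054] 27.75
```

View pics/z20.png

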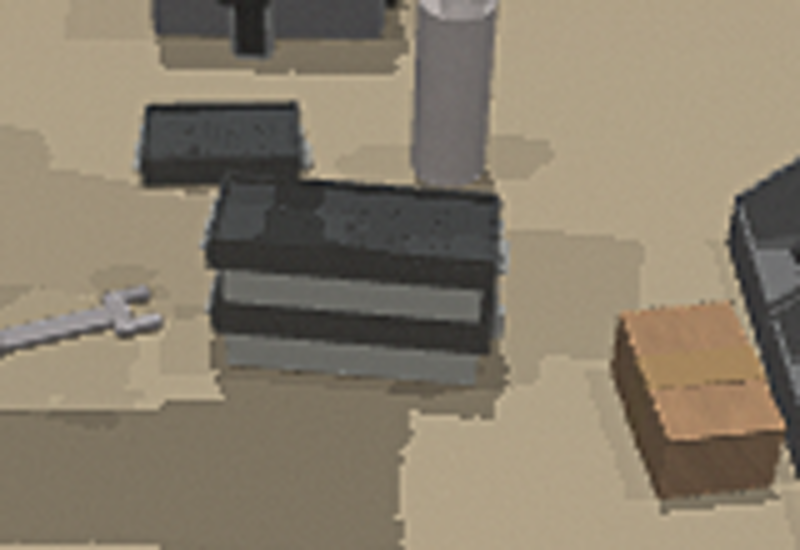

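View pics/z21.png

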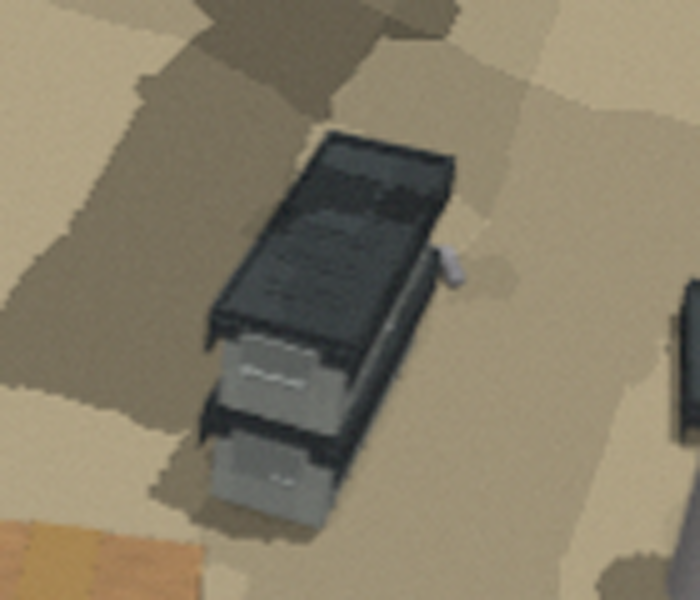

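View pics/w15.png

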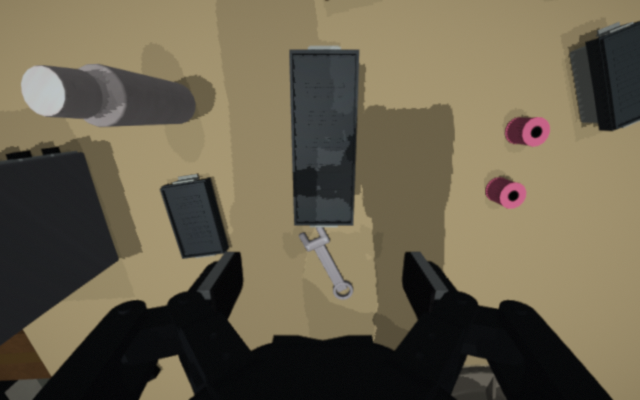

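```bash
python3 - <<'E'
from h import *
print(manip.job_done(), st()["clock"])
E
```

```text
the job is handed in; nothing more can be done
the job is handed in; nothing more can be done
```

The job is done and handed in at about 28 s on the robot's clock, well inside the 72 s. The loose filter is in the tub, the long lid is snapped on, and the closed tub is nested on the long stack tub.

What my checks showed:
- **Filter:** a wrist picture at release showed it standing upright beside the other element, in the +x half of the tub.
- **Lid:** I pushed it down in the grip to a hard stop at the predicted flush height, with 49 N on the tool. I then pressed each end with closed fingertips. Both ends stopped hard at TCP heights within 0.2 mm of each other, at 33 N (near end) and 26 N (far end). The lid then carried the full tub without opening.
- **Stacking:** the foot went down past the raised rim with no contact and touched at TCP 114.9 mm; I had predicted 114.8. After I let go, the side, scene and wrist pictures showed the stack level and aligned. In the side view the bottom tub sits where it did before touchdown.
- **Other things:** I made no contact with the short tub, short lid, pink look-alikes or any other item.

**Disagreements:** the fixed cameras differed from the wrist camera by 5 to 7 mm across the bench, so I relied on the wrist camera. Lengths measured from the wrist pictures came out about 3% short, so I set the lid and the stack by comparing both parts in the same picture.

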